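Test the lid and pack the pharmacy delivery case

TASK

Test the delivery case's lid hinge: raise the lid about half way (around 50 degrees), let go and leave it untouched for a good two seconds to see that it holds, then swing it all the way open to its stop and let go. Stand every pill jar upright in the wide bay and, holding the scoop by its handle, tip all the desiccant canisters out of it into the narrow bay. Put the empty scoop back upright on its white pad and shut the lid fully; leave the other things on the counter where they are.

Things in the scene. Friction and masses are not known exactly. Their poses are not given: they have to be found in the camera images.
- lid (a joint): angle of the case's lid in rad: 0 shut, grows as the front edge swings up, 1.75 (100 deg, leaning slightly back) is its stop. A friction hinge (about 0.6 N m, plus the lid's weight, 0.3 kg) on the case's far rim; it is meant to stay wherever it is left, so it must be moved both ways, about 2 to 6 N at the tab. It may start a little ajar
- lid_hinge (a point): on the hinge axis, middle of the far top rim of the case, 75 mm above the counter. Its x axis points level from the front of the case to the back, y along the hinge, z up; it does not turn with the lid
- lid_tab (a point): centre of the black lifting tab that sticks out from the middle of the lid's front edge: 30 mm wide (along the hinge), 14 mm thick, sticking out 40 mm. This point is 180 mm from the hinge axis towards the front and 7 mm above the lid's underside; it and its axes turn with the lid (x from tab to hinge, z out of the lid's top side)
- wide_bay (a point): centre of the floor of the case's wide left bay. The case is a black open box fixed to the counter, 160 mm front to back (x), 283 mm wide (y), 75 mm high, walls and floor 5 mm; red lid on top. A 64 mm high divider parts it into this bay (inside 150 mm in x, 176 mm in y) and the narrow bay. Floor 5 mm above the counter; x to the back, y to the left, z up
- narrow_bay (a point): centre of the floor of the case's narrow right bay, inside 150 mm in x, 92 mm in y; floor 5 mm above the counter; axes as wide_bay
- scoop_mid (a point): the aluminium counting scoop: an open pan with 3 mm floor and walls 32 mm high, 60 mm wide (y), z up. This point is on its middle line, 16 mm above its underside. The floor runs from x = -20 to +29 mm of here; at the front end (-x) it has no wall but a lip that slopes up at 21 deg, over which pieces slide out when the pan is tipped lip down by 60 deg or more. An upright black handle stands behind the back wall (+x). Empty mass 90 g
- scoop_grip (a point): middle of the scoop's upright handle, a black plate 12 mm thick (along the scoop's y), 34 mm long (x), from 22 to 72 mm above the scoop's underside; this point is 52 mm above the underside and 48 mm behind (+x of) scoop_mid, 19 mm behind the pan's back wall; axes as scoop_mid
- scoop_lip (a point): middle of the edge of the scoop's pouring lip, 46 mm in front (-x) of scoop_mid and 12 mm above the scoop's underside; axes as scoop_mid
- pad_top (a point): middle of the top of the white pad (150 x 110 x 4 mm, fixed) on which the scoop stands at the start
- jar0_mid (a point): centre of a squat amber pill jar with white cap, 48 mm across and 44 mm high, 90 g, standing on the counter to the left of the case; z up its axis. Two or three jars are present
- jar1_mid (a point): another such jar (1), or absent
- jar2_mid (a point): another such jar (2), or absent
- jar3_mid (a point): another such jar (3), or absent
- can0_center (a point): centre of a white desiccant canister, a cylinder 16 mm across and 16 mm high, 10 g, lying loose in the scoop at the start. Four to six are present
- can1_center (a point): another such canister (1), or absent
- can2_center (a point): another such canister (2), or absent
- can3_center (a point): another such canister (3), or absent
- can4_center (a point): another such canister (4), or absent
- can5_center (a point): another such canister (5), or absent
- wipes: bystander: tub of wipes, 84 mm across, 160 mm high; origin under its centre
- sanitiser: bystander: clear bottle, 60 mm across, 150 mm high; origin under its centre
- glovebox: bystander: carton of gloves, 100 x 230 x 70 mm; origin under its centre
Not all that is in view belongs to the job. Leave any black or green look-alike of the part that bears jar1_mid alone.

How it is judged:
On the way, in this order (a step that is already met when the one before it is completed fails the run):
1. the lid stands half open (between 35 and 70 degrees), touched by nothing, for 2 s (value of joint lid between 0.61 and 1.22 rad and contact force between each of the fingers, the arm and lid below 0.05 N), for 2 s.
2. the lid is open to its stop (over 92 degrees) and let go (value of joint lid above 1.6 rad and contact force between each of the fingers, the arm and lid below 0.05 N), for 0.3 s.
3. the scoop is tipped by more than 35 degrees with its lip over the narrow bay (angle between scoop_mid's own z axis and vertical above 0.61 rad and x of scoop_lip in the frame of narrow_bay between -0.09 and 0.09 m and y of scoop_lip in the frame of narrow_bay between -0.06 and 0.06 m and z of scoop_lip in the frame of narrow_bay between 0 and 0.25 m), for 0.05 s.
4. every jar stands in the wide bay, every canister is in the narrow bay, and the scoop is level again (x of jar0_mid in the frame of wide_bay between -0.075 and 0.075 m and y of jar0_mid in the frame of wide_bay between -0.088 and 0.088 m and z of jar0_mid in the frame of wide_bay between 0 and 0.032 m and angle between each of jar0_mid, jar1_mid, jar2_mid, jar3_mid's own z axis and vertical below 0.2 rad and x of jar1_mid in the frame of wide_bay between -0.075 and 0.075 m and y of jar1_mid in the frame of wide_bay between -0.088 and 0.088 m and z of jar1_mid in the frame of wide_bay between 0 and 0.032 m and x of jar2_mid in the frame of wide_bay between -0.075 and 0.075 m and y of jar2_mid in the frame of wide_bay between -0.088 and 0.088 m and z of jar2_mid in the frame of wide_bay between 0 and 0.032 m and x of jar3_mid in the frame of wide_bay between -0.075 and 0.075 m and y of jar3_mid in the frame of wide_bay between -0.088 and 0.088 m and z of jar3_mid in the frame of wide_bay between 0 and 0.032 m and x of can0_center in the frame of narrow_bay between -0.075 and 0.075 m and y of can0_center in the frame of narrow_bay between -0.046 and 0.046 m and z of can0_center in the frame of narrow_bay between 0 and 0.055 m and x of can1_center in the frame of narrow_bay between -0.075 and 0.075 m and y of can1_center in the frame of narrow_bay between -0.046 and 0.046 m and z of can1_center in the frame of narrow_bay between 0 and 0.055 m and x of can2_center in the frame of narrow_bay between -0.075 and 0.075 m and y of can2_center in the frame of narrow_bay between -0.046 and 0.046 m and z of can2_center in the frame of narrow_bay between 0 and 0.055 m and x of can3_center in the frame of narrow_bay between -0.075 and 0.075 m and y of can3_center in the frame of narrow_bay between -0.046 and 0.046 m and z of can3_center in the frame of narrow_bay between 0 and 0.055 m and x of can4_center in the frame of narrow_bay between -0.075 and 0.075 m and y of can4_center in the frame of narrow_bay between -0.046 and 0.046 m and z of can4_center in the frame of narrow_bay between 0 and 0.055 m and x of can5_center in the frame of narrow_bay between -0.075 and 0.075 m and y of can5_center in the frame of narrow_bay between -0.046 and 0.046 m and z of can5_center in the frame of narrow_bay between 0 and 0.055 m and angle between scoop_mid's own z axis and vertical below 0.25 rad), for 0.2 s.
At the end, for the whole second after the job is handed in: lid shut (within 3.4 degrees) and released; every jar standing upright (within 11 degrees) on the floor of the wide bay; every canister in the narrow bay; the scoop upright (within 6 degrees) and at rest on its pad, its middle within 40 mm of the pad's middle; bystanders not moved by more than 30 mm (x of jar0_mid in the frame of wide_bay between -0.075 and 0.075 m and y of jar0_mid in the frame of wide_bay between -0.088 and 0.088 m and z of jar0_mid in the frame of wide_bay between 0 and 0.032 m and angle between each of jar0_mid, jar1_mid, jar2_mid, jar3_mid's own z axis and vertical below 0.2 rad and x of jar1_mid in the frame of wide_bay between -0.075 and 0.075 m and y of jar1_mid in the frame of wide_bay between -0.088 and 0.088 m and z of jar1_mid in the frame of wide_bay between 0 and 0.032 m and x of jar2_mid in the frame of wide_bay between -0.075 and 0.075 m and y of jar2_mid in the frame of wide_bay between -0.088 and 0.088 m and z of jar2_mid in the frame of wide_bay between 0 and 0.032 m and x of jar3_mid in the frame of wide_bay between -0.075 and 0.075 m and y of jar3_mid in the frame of wide_bay between -0.088 and 0.088 m and z of jar3_mid in the frame of wide_bay between 0 and 0.032 m and x of can0_center in the frame of narrow_bay between -0.075 and 0.075 m and y of can0_center in the frame of narrow_bay between -0.046 and 0.046 m and z of can0_center in the frame of narrow_bay between 0 and 0.055 m and x of can1_center in the frame of narrow_bay between -0.075 and 0.075 m and y of can1_center in the frame of narrow_bay between -0.046 and 0.046 m and z of can1_center in the frame of narrow_bay between 0 and 0.055 m and x of can2_center in the frame of narrow_bay between -0.075 and 0.075 m and y of can2_center in the frame of narrow_bay between -0.046 and 0.046 m and z of can2_center in the frame of narrow_bay between 0 and 0.055 m and x of can3_center in the frame of narrow_bay between -0.075 and 0.075 m and y of can3_center in the frame of narrow_bay between -0.046 and 0.046 m and z of can3_center in the frame of narrow_bay between 0 and 0.055 m and x of can4_center in the frame of narrow_bay between -0.075 and 0.075 m and y of can4_center in the frame of narrow_bay between -0.046 and 0.046 m and z of can4_center in the frame of narrow_bay between 0 and 0.055 m and x of can5_center in the frame of narrow_bay between -0.075 and 0.075 m and y of can5_center in the frame of narrow_bay between -0.046 and 0.046 m and z of can5_center in the frame of narrow_bay between 0 and 0.055 m and horizontal distance between scoop_mid and pad_top below 0.04 m and angle between scoop_mid's own z axis and vertical below 0.1 rad and z of scoop_mid in the frame of pad_top below 0.022 m and contact force between each of the fingers, the arm and lid below 0.05 N and value of joint lid below 0.06 rad and linear speed of scoop below 0.02 m/s); the robot touches nothing.
It fails at once if the wipes is pushed more than 30 mm (distance of wipes from where it was at the start of the episode above 0.03 m).
It fails at once if the sanitiser is pushed more than 30 mm (distance of sanitiser from where it was at the start of the episode above 0.03 m).
It fails at once if the glovebox is pushed more than 30 mm (distance of glovebox from where it was at the start of the episode above 0.03 m).
Of jar0, jar1, jar2, jar3 only 2 to 3 are there at a start; the rules pass over those that are not, and their reading is None.
Of can0, can1, can2, can3, can4, can5 only 4 to 6 are there at a start; the rules pass over those that are not, and their reading is None.
At some moment in a run one of jar0, jar1, jar2, jar3 may be knocked a few centimetres aside while the robot is not near it.
It also fails if it takes over 208 s, if anything falls off the work surface, if the arm or the gripper's body presses on something with over 40 N, if the wrist force passes 120 N, or if a joint passes its speed limit or range.

ROBOT

A 7-joint arm with a two-finger parallel gripper is mounted at the origin on the work surface. World frame = base frame: x ahead of the robot, y to its left, z up, the work surface at z = 0. Lengths are in m, angles in rad, forces in N, time in s.
With the tool pointing down it reaches from about 0.4 to 0.85 m from the base axis. Payload 4.5 kg.
Tool frame: the origin (TCP) lies on the centre line of the jaws, within the pads' length; the fingertips stand r.tcp_to_tips ahead of it and the grasp point (between the pads) lies 11 mm behind it (r.tcp_to_tips is the distance from the TCP to the fingertips, in m); y points along the fingers, x is the direction in which the jaws open and shut, and the axes are right-handed (so a half turn about y gives the same grasp; the last joint's range is limited). The gripper opens to 88 mm and grips with 3 to 60 N. Pads are 18 mm wide; open, the fingers measure 123 mm over their backs; the gripper's body (75 mm by 187 mm) begins 45 mm behind the grasp point.
Start: joints at [0.034, 0.689, -0.195, 1.565, 0.157, 0.902, -0.215], TCP at [0.625, 0, 0.247] pointing down, gripper open.
Joint ranges: [-3.01, 3.01], [-0.46, 2.08], [-1.47, 1.51], [0.13, 2.56], [-1, 4.14], [0.04, 2.09], [-2.66, 2.66]. Speed limits (rad/s): [2.57, 2.57, 3.14, 3.14, 3.14, 3.14, 3.14].

INTERFACE

Orientations are given as a unit quaternion [x, y, z, w].
In Python, from plant import r gives the robot as it stands. The module is installed in compiled form; this text tells all that it offers.
- The arm moves only by the shell command python3 -m inch 'ROWS' [OPENING] [FORCE]. ROWS is text: rows parted by semicolons, each of 4 numbers parted by spaces: the shift along the tool's x, y, z in mm, then the turn about the tool's y in degrees. In form: x y z spin; .... A call has 1 to 10 rows; each row is the pose to reach, as a shift and turn from the pose commanded when the call began, along the tool's axes at that moment; what a row does not reach only later rows make up. A row lasts 1/10 s, in which the tool goes at most 50 mm and 8.59 degrees, less where a joint would pass 70% of its speed; a pose out of reach is approached as far as the arm can. A call with a gripper value outside its range is refused whole. OPENING is the gripper command: -1 is shut, 1 is fully open, values between are in proportion, set as the call begins (- or left out, the last holds). The fingers move at their own pace and stop on an object; FORCE is the grip in N (left out, the last holds). Time passes only in rows, so rows that repeat a pose let the fingers close. It gives the time, the measured TCP pose, the force and the opening at its end, in the units of the state.
- r.get_state(): the state, without advancing time (a new reading comes with each control period).
- r.snapshot(name): name is "scene" or "side" or "wrist"; returns a dict with "frame" (420x560x3 uint8, red, green, blue), "intrinsics" (3x3 intrinsics, pixels), "R" (3x3) and "t" (3): a world point X has camera coordinates R X + t. Camera axes: x right, y down, z forward; pixel columns grow to the right and rows downward; lengths in m; the calibration is good to about 2 mm. The wrist camera is an equidistant fisheye: a pixel r from the principal point sees the ray r / f radians off the axis. A picture is of the moment at which its call begins. There is no depth.
- r.finish_job(): hands the job in, once; it reports no verdict.
Trained networks look in the newest picture that a camera, given by its name, has taken for a name from the list of things; names that differ only in an ending like _2 or _b are one class to them, and where a whole thing is asked for, a point or a joint stands for the part that bears it (a point fixed in the world has none). Each returns a list of dicts, best first, with "p" (0 to 1); they miss things now and then, are a little off and sometimes report something else, mostly with a low value. They report only what shows in the picture. A call takes as long as a camera call. They do not tell look-alikes from the thing itself.
- r.trace(camera, name): "region" (420x560 bool, what is visible of it) and "centre" ([row, column] in pixels, amid what is visible of it).
- r.tip_of(camera, name): "centre" ([row, column] in pixels: a listed point, or the origin of a listed thing).
The state is a dict: "clock": time; "q": joint angles; "qd": joint speeds; "joint_torque": joint torques, N m; "tool_pos": TCP position; "eef_rot": TCP orientation; "contact_force": force on the tool from outside, world axes, zero at the start; "moment": the same for the moment, N m; "opening": opening from 0.0 (shut) to 1.0 (fully open).
Only numpy, scipy, OpenCV 4.12 (cv2) and the standard library are available. Lean on these libraries where they do the work, as an engineer would, in place of code of your own. Each camera call takes 0.05 s, during which the arm holds its last target.

## Working session

There is one attempt and no reset: what is moved stays moved. The work goes in short steps, Python scripts to look and compute and a shell command to move; the robot and the scene stay as the last step left them, time stands still between calls to the robot, and variables do not carry over. Pictures are saved under pics/ and viewed, and the job is handed in when it is done.

```bash
mkdir -p pics; ls; python3 - <<'E'
from plant import r
import cv2,numpy as np
s=r.get_state()
for k,v in s.items(): print(k,np.round(v,3))
print(r.tcp_to_tips)
for n in("scene","side","wrist"):
    d=r.snapshot(n); cv2.imwrite(f"pics/{n}0.png",d["frame"][:,:,::-1]); print(n,d["intrinsics"],d["R"],d["t"])
E
```

```text
pics
clock 0.0
q [ 0.034  0.69  -0.195  1.566  0.157  0.903 -0.215]
qd [ 0.001 -0.001  0.001 -0.    -0.002 -0.002  0.   ]
joint_torque [ 0.0000e+00 -5.2757e+01 -1.2670e+00 -1.5343e+01 -5.3000e-02  7.0000e-03
  0.0000e+00]
tool_pos [ 0.624 -0.     0.246]
eef_rot [ 0.707 -0.001 -0.001 -0.707]
contact_force [-0.627  0.325  0.144]
moment [-0.048  0.024 -0.016]
opening 1.001
0.008
scene [[418.12300659   0.         281.22637927]
 [  0.         418.12300659 213.6923232 ]
 [  0.           0.           1.        ]] [[-0.06973884  0.99751966 -0.00954077]
 [ 0.85005207  0.0544184  -0.52387987]
 [-0.52206128 -0.04464493 -0.85173872]] [ 8.24673376e-04 -4.60232927e-01  1.54282930e+00]
side [[418.22591962   0.         284.84110116]
 [  0.         418.22591962 209.49687989]
 [  0.           0.           1.        ]] [[ 0.75522647 -0.65531952 -0.01375881]
 [-0.41661546 -0.46371382 -0.78192138]
 [ 0.50602819  0.59625986 -0.6232252 ]] [-0.41598442  0.34999782  0.68417539]
wrist [[325.1922621    0.         283.21469279]
 [  0.         325.1922621  210.38174373]
 [  0.           0.           1.        ]] [[ 9.99998830e-01 -3.65079416e-04 -1.48541668e-03]
 [ 8.07109559e-05 -9.57153611e-01  2.89580660e-01]
 [-1.52749187e-03 -2.89580442e-01 -9.57152462e-01]] [-0.62404985 -0.0392859   0.38917985]
```

View pics/scene0.png

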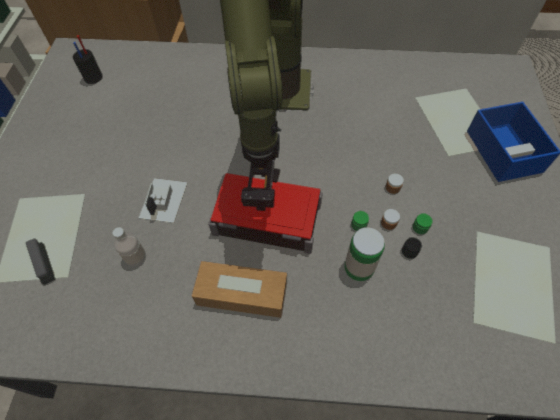

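View pics/side0.png

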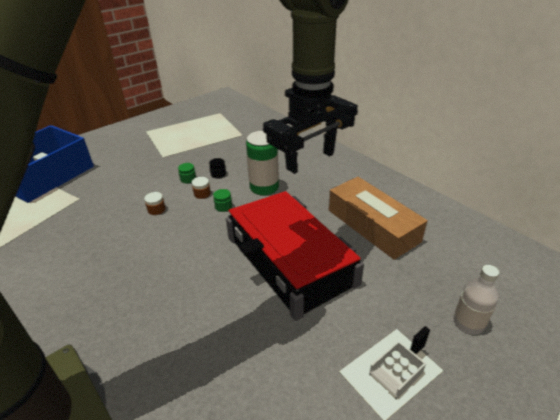

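View pics/wrist0.png

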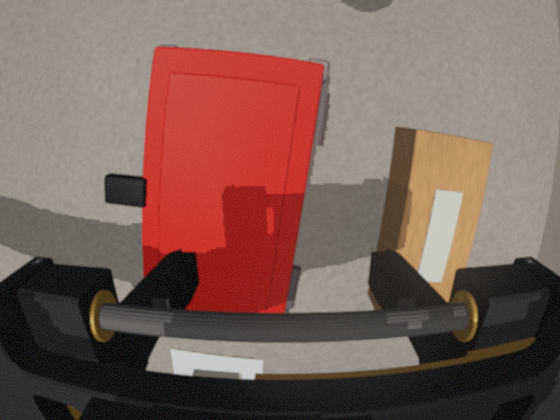

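The scene view shows two amber, white-capped jars at (395,183) and (391,219). The green ones at (361,220) and (423,223) and the black one at (412,247) are look-alikes. The case is at (267,210), and the scoop on its pad at (160,195) holds about 6 canisters. The side view shows the same layout, with the tab facing the robot.

```bash
cat > h.py <<'E'
from plant import r
import numpy as np, cv2
from scipy.optimize import least_squares
def snap(n): return r.snapshot(n)
def proj(c,n,X):
    X=np.atleast_2d(X); P=X@c["R"].T+c["t"]; K=c["intrinsics"]
    if n=="wrist":
        rho=np.linalg.norm(P[:,:2],axis=1); th=np.arctan2(rho,P[:,2]); k=th/np.maximum(rho,1e-9)
        u=K[0,0]*k*P[:,0]+K[0,2]; v=K[1,1]*k*P[:,1]+K[1,2]
    else:
        u=K[0,0]*P[:,0]/P[:,2]+K[0,2]; v=K[1,1]*P[:,1]/P[:,2]+K[1,2]
    return np.c_[u,v]
def ray(c,n,u,v):
    K=c["intrinsics"]; a=(u-K[0,2])/K[0,0]; b=(v-K[1,2])/K[1,1]
    if n=="wrist":
        th=np.hypot(a,b); s=np.sin(th)/max(th,1e-9); d=np.array([a*s,b*s,np.cos(th)])
    else: d=np.array([a,b,1.])
    d=c["R"].T@d; return -c["R"].T@c["t"], d/np.linalg.norm(d)
def at_z(c,n,u,v,z):
    o,d=ray(c,n,u,v); return o+d*(z-o[2])/d[2]
def tri(obs): # list of (cam,name,u,v)
    A=np.zeros((3,3));b=np.zeros(3);R=[]
    for c,n,u,v in obs:
        o,d=ray(c,n,u,v);M=np.eye(3)-np.outer(d,d);A+=M;b+=M@o;R.append((o,M))
    X=np.linalg.solve(A,b); return X,[round(1e3*np.linalg.norm(M@(X-o)),1) for o,M in R]
E
python3 - <<'E'
from h import *
C={n:snap(n) for n in("scene","side","wrist")}
for nm in "lid_hinge lid_tab wide_bay narrow_bay scoop_mid scoop_grip scoop_lip pad_top wipes sanitiser glovebox jar0_mid can0_center".split():
    obs=[];out=[]
    for n in C:
        L=r.tip_of(n,nm)
        out.append((n,[(np.round(x["centre"]).astype(int).tolist(),round(x["p"],2)) for x in L[:7 if nm[:3] in('jar','can') else 2]]))
        if L and L[0]["p"]>.4 and n!='x': obs.append((C[n],n,L[0]["centre"][1],L[0]["centre"][0]))
    print(nm,out)
    if len(obs)>1: X,e=tri(obs); print("   ",np.round(X,3),e)
E
```

```text
lid_hinge [('scene', [([229, 258], 0.95)]), ('side', [([220, 319], 0.72)]), ('wrist', [([208, 304], 0.68)])]
    [ 0.644 -0.016  0.085] [np.float64(3.7), np.float64(1.3), np.float64(2.9)]
lid_tab [('scene', [([171, 273], 0.59)]), ('side', [([244, 248], 0.77), ([192, 263], 0.17)]), ('wrist', [([188, 123], 0.95)])]
    [0.463 0.01  0.103] [np.float64(5.8), np.float64(2.1), np.float64(6.7)]
wide_bay [('scene', [([201, 161], 0.59)]), ('side', [([248, 279], 0.95)]), ('wrist', [])]
    [ 0.531 -0.19   0.167] [np.float64(118.7), np.float64(118.7)]
narrow_bay [('scene', [([198, 152], 0.41)]), ('side', [([285, 312], 0.76)]), ('wrist', [])]
    [ 0.525 -0.245  0.126] [np.float64(92.2), np.float64(92.2)]
scoop_mid [('scene', [([200, 157], 0.79)]), ('side', [([362, 398], 0.88)]), ('wrist', [([388, 219], 0.76)])]
    [ 0.524 -0.336  0.022] [np.float64(4.9), np.float64(2.7), np.float64(3.6)]
scoop_grip [('scene', [([197, 161], 0.67), ([205, 149], 0.62)]), ('side', [([338, 418], 0.7), ([383, 379], 0.5)]), ('wrist', [])]
    [ 0.552 -0.327  0.068] [np.float64(16.4), np.float64(16.4)]
scoop_lip [('sc
[... 324 characters left out ...]
18], 0.74)])]
    [ 0.514 -0.329  0.001] [np.float64(1.6), np.float64(1.3), np.float64(1.9)]
wipes [('scene', [([266, 360], 0.9)]), ('side', [([221, 374], 0.27)]), ('wrist', [])]
sanitiser [('scene', [([258, 136], 0.7)]), ('side', [([323, 468], 0.88)]), ('wrist', [([207, 304], 0.25)])]
    [ 0.712 -0.366 -0.002] [np.float64(0.8), np.float64(0.8)]
glovebox [('scene', [([294, 244], 0.7)]), ('side', [([224, 377], 0.91), ([372, 413], 0.34)]), ('wrist', [([218, 419], 0.91)])]
    [ 0.804 -0.051  0.004] [np.float64(6.4), np.float64(8.1), np.float64(2.5)]
jar0_mid [('scene', [([198, 160], 0.65)]), ('side', []), ('wrist', [])]
can0_center [('scene', [([198, 150], 0.6)]), ('side', []), ('wrist', [])]
```

```bash
python3 - <<'E'
from h import *
C={n:snap(n) for n in("scene","side")}
X,e=tri([(C["scene"],"scene",149,205),(C["side"],"side",418,338)]); print("grip",X,e)
a=C["scene"]["frame"][165:235,120:200]; b=C["side"]["frame"][310:420,330:450]
c=C["scene"]["frame"][150:290,330:450]; 
f=lambda i:cv2.resize(i,(390,290),interpolation=cv2.INTER_CUBIC)
d=C["side"]["frame"][180:320,220:370]
cv2.imwrite("pics/c1.png",np.vstack([np.hstack([f(a),f(b)]),np.hstack([f(c),f(d)])])[:,:,::-1])
for n in C:
    for nm in("jar0_mid","can0_center","wipes"):
        print(n,nm,[(np.round(x["centre"]).astype(int).tolist(),round(x["p"],2)) for x in r.trace(n,nm)])
E
```

```text
grip [ 0.56858234 -0.34137185  0.05851655] [np.float64(3.2), np.float64(3.2)]
scene jar0_mid [([216, 269], 0.32)]
scene can0_center [([247, 126], 0.43), ([207, 277], 0.39)]
scene wipes [([254, 361], 0.57)]
side jar0_mid []
side can0_center [([374, 405], 0.58)]
side wipes [([166, 260], 0.78)]
```

View pics/c1.png

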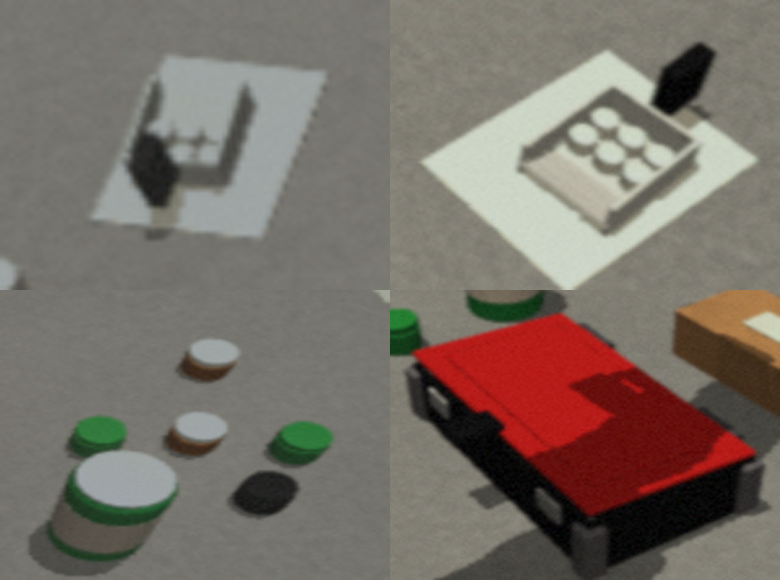

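```bash
python3 - <<'E'
from h import *
C={n:snap(n) for n in("side","wrist","scene")}
for s,w in [((252,247),(125,190)),((248,244),(123,188))]:
    print(tri([(C["side"],"side",*s),(C["wrist"],"wrist",*w)]))
for z in(.08,.09,.1): print(z,at_z(C["wrist"],"wrist",125,190,z))
# model edges of the lid in wrist for yaw/hinge estimate
print("lid corners z=.09:",[at_z(C["wrist"],"wrist",u,v,.09).round(3).tolist() for u,v in[(157,47),(325,62),(146,300),(290,310)]])
# jars: cap centres at z .044
for p in[(395,181),(391,216),(361,217),(423,221),(412,245)]: print(p,at_z(C["scene"],"scene",*p,.04).round(3))
for p in[(154,200),(201,185),(223,196)]: print(p,at_z(C["side"],"side",*p,.04).round(3))
E
```

```text
(array([0.46844563, 0.00806882, 0.09392013]), [np.float64(0.7), np.float64(0.7)])
(array([0.4665338 , 0.01339869, 0.09898428]), [np.float64(2.6), np.float64(2.6)])
0.08 [0.46036407 0.0053182  0.08      ]
0.09 [0.4657844  0.00760989 0.09      ]
0.1 [0.47120474 0.00990159 0.1       ]
lid corners z=.09: [[0.508, 0.145, 0.09], [0.662, 0.124, 0.09], [0.469, -0.12, 0.09], [0.632, -0.126, 0.09]]
(395, 181) [0.425 0.376 0.04 ]
(391, 216) [0.551 0.355 0.04 ]
(361, 217) [0.56  0.269 0.04 ]
(423, 221) [0.562 0.445 0.04 ]
(412, 245) [0.642 0.407 0.04 ]
(154, 200) [0.418 0.365 0.04 ]
(201, 185) [0.545 0.341 0.04 ]
(223, 196) [0.562 0.259 0.04 ]
```

```bash
python3 -m inch '-30 5 2 -8;-60 10 4 -16;-90 20 6 -25;-120 30 8 -33;-150 40 9 -41;-166 47 10 -50;-166 47 10 -58;-166 47 10 -66;-166 47 10 -74;-166 47 10 -82' 1 20; python3 - <<'E'
from h import *
C={n:snap(n) for n in("side","wrist","scene")}
s=r.get_state(); print(np.round(s["q"],2),np.round(s["tool_pos"],3),np.round(s["eef_rot"],3),np.round(s["contact_force"],2))
cv2.imwrite("pics/w1.png",C["wrist"]["frame"][:,:,::-1]);cv2.imwrite("pics/s1.png",C["side"]["frame"][:,:,::-1])
for nm in("lid_tab","lid_hinge"):
  o=[]
  for n in C:
    L=r.tip_of(n,nm)
    print(n,nm,[(np.round(x["centre"]).tolist(),round(x["p"],2)) for x in L])
    if L and L[0]["p"]>.5:o.append((C[n],n,L[0]["centre"][1],L[0]["centre"][0]))
  if len(o)>1:print(tri(o))
E
```

```text
clock: 3.8
tool_pos: [0.4593, 0.01, 0.1999]
eef_rot: [0.533, 0.466, -0.465, -0.532]
contact_force: [0.6, -0.6, 0.3]
opening: 0.999
[ 0.25  0.61 -0.57  2.09  0.57  0.6   0.7 ] [0.459 0.01  0.2  ] [-0.534 -0.463  0.463  0.534] [-0.2  -0.41  0.4 ]
side lid_tab [([245.0, 247.0], 0.79), ([369.0, 396.0], 0.58)]
wrist lid_tab [([218.0, 284.0], 0.65)]
scene lid_tab [([172.0, 274.0], 0.79)]
(array([0.46088859, 0.01101026, 0.10203055]), [np.float64(0.7), np.float64(1.5), np.float64(1.2)])
side lid_hinge [([221.0, 320.0], 0.82)]
wrist lid_hinge [([371.0, 284.0], 0.87)]
scene lid_hinge [([228.0, 260.0], 0.9)]
(array([ 0.64122578, -0.01441977,  0.08120092]), [np.float64(3.0), np.float64(1.8), np.float64(1.7)])
```

View pics/w1.png

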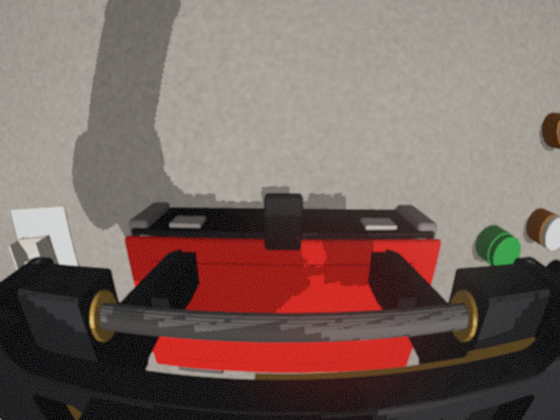

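View pics/s1.png

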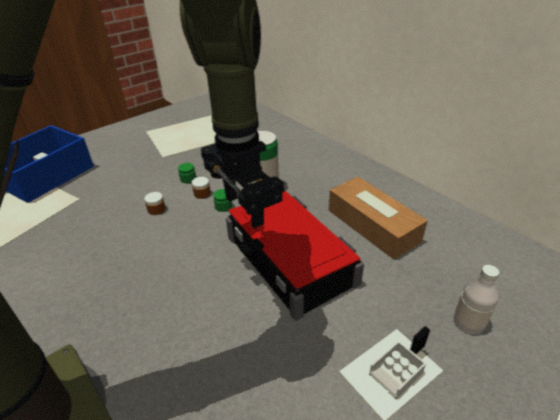

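```bash
python3 -m inch '0 35 4 0;0 70 4 0;0 103 4 0;0 103 4 0;0 103 4 0' 1 15;python3 -m inch '0 0 0 0;0 0 0 0;0 0 0 0;0 0 0 0;0 0 0 0;0 0 0 0;0 0 0 0;0 0 0 0' -1 15; python3 - <<'E'
# arc waypoints in current tool axes: rel hinge, R from TCP
import numpy as np
from h import r
s=r.get_state();p=np.array(s["tool_pos"]);h=np.array([.642,-.0145,.075]);
cx=np.array([np.cos(-.1414),np.sin(-.1414),0])
v=p-h; a=-(v@cx); b=v[2]; R=np.hypot(a,b);th0=np.arctan2(b,a);print(p,R,np.degrees(th0), s["contact_force"],s["opening"])
for d in (5,10,15,20,25,30,35,40,45,48,50,55): 
    t=th0+np.radians(d); print(d,"y",round(-1e3*(R*np.sin(t)-b)),"z",round(1e3*(R*np.cos(t)-a)))
E
```

```text
clock: 4.75
tool_pos: [0.455, 0.0109, 0.097]
eef_rot: [-0.534, -0.464, 0.464, 0.534]
contact_force: [0.4, 0.6, 0.0]
opening: 1.002
clock: 5.55
tool_pos: [0.455, 0.0102, 0.0967]
eef_rot: [0.534, 0.464, -0.464, -0.534]
contact_force: [-0.2, -1.9, 1.6]
opening: 0.333
[0.45497972 0.01019023 0.09670217] 0.1898776409094387 6.5629962164804425 [-0.18020274 -1.89103522  1.61150277] 0.3334863722820491
5 y -16 z -3
10 y -32 z -7
15 y -48 z -12
20 y -63 z -19
25 y -78 z -27
30 y -91 z -36
35 y -104 z -47
40 y -116 z -58
45 y -127 z -71
48 y -133 z -79
50 y -137 z -84
55 y -145 z -98
```

```bash
python3 -m inch '0 -8 -1 0;0 -16 -3 0;0 -24 -5 0;0 -32 -7 0;0 -40 -9 0;0 -48 -12 0;0 -56 -15 0;0 -63 -19 0;0 -71 -23 0;0 -78 -27 0'; python3 -m inch '0 -6 -4 0;0 -13 -9 0;0 -19 -14 0;0 -26 -20 0;0 -32 -25 0;0 -38 -31 0;0 -44 -38 0;0 -49 -44 0;0 -55 -52 0;0 -55 -52 0'; python3 - <<'E'
from h import *
c=snap("side"); cv2.imwrite("pics/s2.png",c["frame"][:,:,::-1])
E
```

```text
clock: 6.55
tool_pos: [0.4814, 0.0065, 0.1753]
eef_rot: [-0.534, -0.463, 0.464, 0.534]
contact_force: [-2.2, -1.8, -4.9]
opening: 0.34
clock: 7.55
tool_pos: [0.5345, -0.001, 0.2312]
eef_rot: [0.534, 0.464, -0.463, -0.533]
contact_force: [-4.5, -3.6, 5.7]
opening: 0.337
```

View pics/s2.png

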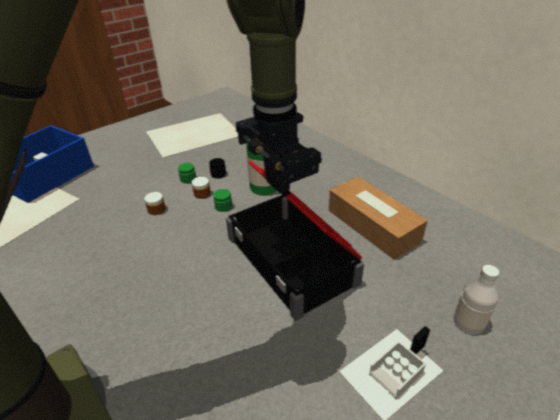

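```bash
python3 -m inch '0 0 0 0;0 0 0 0;0 0 0 0;0 -20 0 0;0 -50 5 0;0 -80 30 0;0 -80 60 0;0 -80 60 0;0 -80 60 0;0 -80 60 0' 0.6;  python3 - <<'E'
from h import *
c=snap("side"); cv2.imwrite("pics/s3.png",c["frame"][:,:,::-1])
C={n:snap(n) for n in("side","wrist","scene")}
for nm in("lid_tab","narrow_bay","wide_bay"):
  o=[]
  for n in C:
    L=r.tip_of(n,nm)
    print(n,nm,[(np.round(x["centre"]).tolist(),round(x["p"],2)) for x in L])
    if L and L[0]["p"]>.5:o.append((C[n],n,L[0]["centre"][1],L[0]["centre"][0]))
  if len(o)>1:print(tri(o))
E
```

```text
clock: 8.6
tool_pos: [0.475, 0.0079, 0.3097]
eef_rot: [0.534, 0.464, -0.463, -0.534]
contact_force: [-0.3, -0.2, 1.4]
opening: 0.8
side lid_tab [([181.0, 276.0], 0.96), ([356.0, 399.0], 0.38)]
wrist lid_tab [([293.0, 282.0], 0.56), ([354.0, 278.0], 0.48)]
scene lid_tab [([165.0, 268.0], 0.6)]
(array([0.53358997, 0.00198659, 0.23024074]), [np.float64(2.6), np.float64(3.9), np.float64(2.5)])
side narrow_bay [([282.0, 314.0], 0.69)]
wrist narrow_bay [([231.0, 220.0], 0.7)]
scene narrow_bay [([185.0, 394.0], 0.44)]
(array([ 0.55015054, -0.09453215,  0.0111269 ]), [np.float64(0.9), np.float64(0.9)])
side wide_bay [([245.0, 280.0], 0.71), ([192.0, 262.0], 0.36)]
wrist wide_bay [([230.0, 318.0], 0.69), ([281.0, 448.0], 0.21)]
scene wide_bay []
(array([0.57120753, 0.04561997, 0.0066367 ]), [np.float64(2.9), np.float64(2.9)])
```

View pics/s3.png

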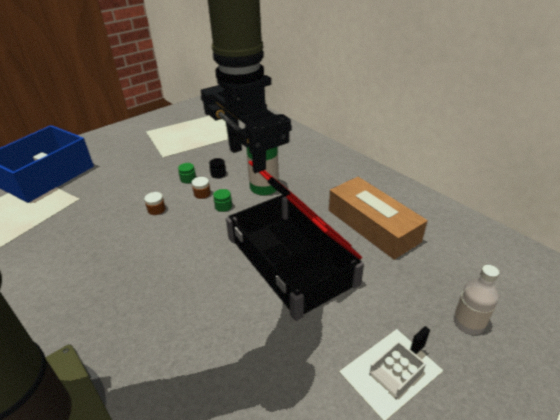

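```bash
python3 -m inch '0 0 0 0;0 0 0 0;0 0 0 0;0 0 0 0;0 0 0 0;0 0 0 0;0 0 0 0;0 0 0 0;0 0 0 0;0 0 0 0' -1;python3 -m inch '0 0 0 0;0 0 0 0;0 0 0 0;0 0 0 0;0 0 0 0;0 0 0 0;0 0 0 0;0 0 0 0;0 0 0 0;0 0 0 0' ;python3 -m inch '0 0 0 0;0 0 0 0;0 0 0 0;0 0 0 0;0 0 0 0;0 35 5 0;0 70 5 0;0 105 5 0;0 105 5 0'; python3 -m inch '0 0 -20 0;0 0 -40 0;0 -3 -55 0;0 -6 -65 0;0 -9 -75 0;0 -12 -85 0;0 -15 -95 0;0 -18 -105 0;0 -20 -115 0;0 -22 -125 0'
```

```text
clock: 10.25
tool_pos: [0.4739, 0.0079, 0.3097]
eef_rot: [0.534, 0.464, -0.464, -0.534]
contact_force: [-0.6, 0.1, -0.3]
opening: 0.005
clock: 11.25
tool_pos: [0.4739, 0.0079, 0.3097]
eef_rot: [0.534, 0.464, -0.464, -0.534]
contact_force: [0.7, 0.3, -0.6]
opening: 0.006
clock: 12.15
tool_pos: [0.4664, 0.008, 0.2018]
eef_rot: [-0.532, -0.462, 0.466, 0.535]
contact_force: [-0.1, -0.6, 0.6]
opening: 0.011
clock: 13.15
tool_pos: [0.5922, -0.0083, 0.229]
eef_rot: [-0.533, -0.464, 0.464, 0.534]
contact_force: [-3.2, 0.3, 2.5]
opening: 0.005
```

```bash
 python3 - <<'E'
from h import *
c=snap("side"); cv2.imwrite("pics/s4.png",c["frame"][:,:,::-1])
E
```

```text
(no output)
```

View pics/s4.png

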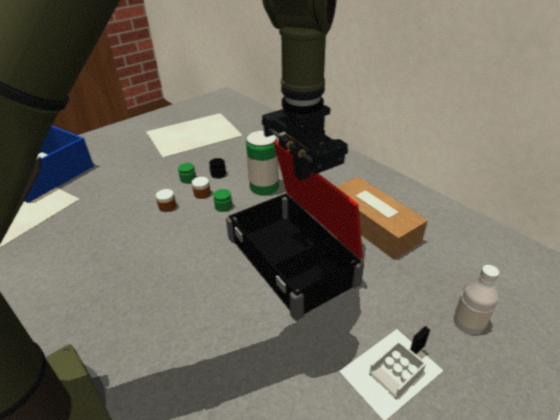

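```bash
python3 -m inch '0 -2 -10 0;0 -4 -20 0;0 -5 -30 0;0 -6 -38 0;0 -6 -46 0;0 -6 -52 0'; python3 -m inch '0 0 -5 0;0 0 -10 0;0 0 -10 0';python3 -m inch '0 0 -6 0;0 0 -12 0;0 0 -12 0'
```

```text
clock: 13.8
tool_pos: [0.6441, -0.0158, 0.2331]
eef_rot: [-0.533, -0.464, 0.464, 0.534]
contact_force: [-3.9, 1.2, -0.5]
opening: 0.003
clock: 14.1
tool_pos: [0.6546, -0.0175, 0.2325]
eef_rot: [0.534, 0.464, -0.464, -0.534]
contact_force: [-2.5, 0.6, -0.9]
opening: 0.007
clock: 14.4
tool_pos: [0.6596, -0.0182, 0.2323]
eef_rot: [-0.53, -0.46, 0.469, 0.537]
contact_force: [-20.8, 0.2, 10.0]
opening: 0.005
```

```bash
python3 -m inch '0 0 20 0;0 -10 50 0;0 -30 90 0;0 -60 120 0;0 -80 120 0;0 -80 120 0' 1; python3 - <<'E'
from h import *
C={n:snap(n) for n in("side","wrist","scene")}
for n in C: cv2.imwrite(f"pics/{n}5.png",C[n]["frame"][:,:,::-1])
for nm in("lid_tab","jar0_mid","scoop_grip","scoop_mid","scoop_lip","pad_top"):
  for n in C:
    L=r.tip_of(n,nm)
    print(n,nm,[(np.round(x["centre"]).tolist(),round(x["p"],2)) for x in L])
E
```

```text
clock: 15.0
tool_pos: [0.5502, -0.002, 0.3168]
eef_rot: [0.536, 0.467, -0.461, -0.531]
contact_force: [0.7, -0.5, -0.7]
opening: 0.522
side lid_tab [([150.0, 336.0], 0.62)]
wrist lid_tab [([372.0, 283.0], 0.8)]
scene lid_tab [([225.0, 259.0], 0.52)]
side jar0_mid [([383.0, 380.0], 0.27)]
wrist jar0_mid []
scene jar0_mid [([192.0, 394.0], 0.51)]
side scoop_grip [([337.0, 420.0], 0.97), ([187.0, 202.0], 0.18)]
wrist scoop_grip [([225.0, 63.0], 0.62)]
scene scoop_grip [([209.0, 150.0], 0.77)]
side scoop_mid [([364.0, 399.0], 0.77)]
wrist scoop_mid [([187.0, 67.0], 0.74)]
scene scoop_mid [([199.0, 157.0], 0.83)]
side scoop_lip [([384.0, 379.0], 0.77)]
wrist scoop_lip [([158.0, 65.0], 0.86)]
scene scoop_lip [([187.0, 161.0], 0.58)]
side pad_top [([369.0, 386.0], 0.56)]
wrist pad_top [([193.0, 80.0], 0.63), ([180.0, 80.0], 0.55)]
scene pad_top [([199.0, 161.0], 0.64)]
```

View pics/side5.png

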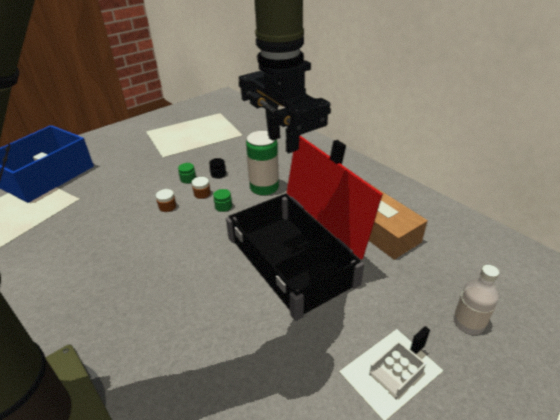

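View pics/scene5.png

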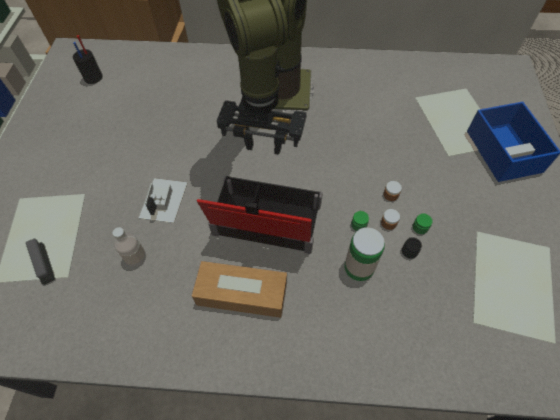

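View pics/wrist5.png

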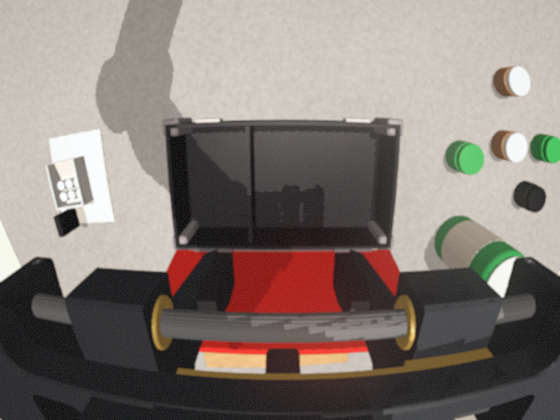

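```bash
python3 - <<'E'
from h import *
C={n:snap(n) for n in("side","wrist","scene")}
print("tab",tri([(C["side"],"side",337,150),(C["scene"],"scene",259,225)]))
f=C["wrist"]["frame"]
hsv=cv2.cvtColor(f,cv2.COLOR_RGB2HSV)
m=((hsv[...,1]<45)&(hsv[...,2]>175)).astype(np.uint8); m[:,:440]=0;m[180:]=0
n,l,st,ce=cv2.connectedComponentsWithStats(m)
for i in range(1,n):
    if st[i,4]>40: print("wrist",ce[i].round(1),st[i],at_z(C["wrist"],"wrist",*ce[i],.044).round(4))
f=C["scene"]["frame"];hsv=cv2.cvtColor(f,cv2.COLOR_RGB2HSV)
m=((hsv[...,1]<45)&(hsv[...,2]>165)).astype(np.uint8); m[:,:370]=0;m[:,415:]=0;m[:170]=0;m[228:]=0
n,l,st,ce=cv2.connectedComponentsWithStats(m)
for i in range(1,n):
    if st[i,4]>20: print("scene",ce[i].round(1),st[i],at_z(C["scene"],"scene",*ce[i],.044).round(4))
W,S,D=C["wrist"],C["scene"],C["side"]
for nm,w,s,d in[("grip",(63,225),(150,209),(420,337)),("mid",(67,187),(157,199),(399,364)),("lip",(65,158),(161,187),(379,384)),("pad",(80,190),(161,199),(386,369))]:
    print(nm,tri([(W,"wrist",*w),(S,"scene",*s),(D,"side",*d)]))
a=W["frame"][115:245,30:130]; b=W["frame"][40:220,420:560]
cv2.imwrite("pics/c2.png",np.hstack([cv2.resize(a,(400,520),interpolation=2),cv2.resize(b,(400,520),interpolation=2)])[:,:,::-1])
E
```

```text
tab (array([0.71131968, 0.00253589, 0.22969362]), [np.float64(4.0), np.float64(4.0)])
wrist [499.6  80.6] [  440     0   120   180 18514] [0.4459 0.3245 0.044 ]
scene [393.4 186.6] [387 182  14  11 109] [0.4495 0.3683 0.044 ]
scene [391.5 215.3] [385 210  14  12 130] [0.5513 0.3559 0.044 ]
grip (array([ 0.5731525 , -0.34199592,  0.05347317]), [np.float64(7.0), np.float64(6.0), np.float64(3.6)])
mid (array([ 0.52028224, -0.34045473,  0.02339938]), [np.float64(5.5), np.float64(4.4), np.float64(3.0)])
lip (array([ 0.47198622, -0.33910518,  0.01493303]), [np.float64(2.3), np.float64(3.7), np.float64(2.8)])
pad (array([ 0.51705481, -0.32840172,  0.00800449]), [np.float64(8.9), np.float64(5.6), np.float64(10.0)])
```

View pics/c2.png

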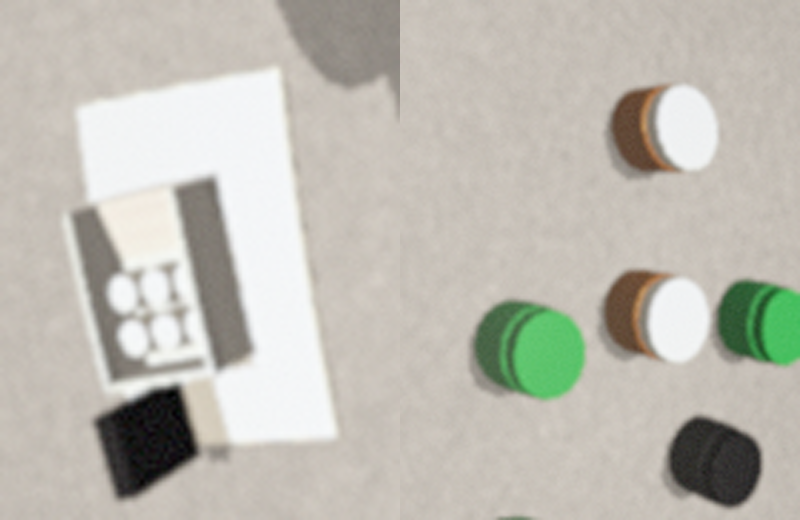

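The wrist crop confirms two amber, white-capped jars, centred at about (0.450, 0.368) and (0.551, 0.356). The green and black ones have no amber body, so they are look-alikes. The lid is at its stop. I'll fetch the jars next.

```bash
python3 -m inch '45 0 20 0;90 0 40 0;135 10 60 0;180 20 80 0;225 40 100 0;270 60 120 0;315 80 140 0;352 100 150 0;352 117 150 0;352 117 150 0' 1; python3 - <<'E'
from h import *
C={n:snap(n) for n in("side","wrist","scene")}
for n in C: cv2.imwrite(f"pics/{n}6.png",C[n]["frame"][:,:,::-1])
f=C["wrist"]["frame"];hsv=cv2.cvtColor(f,cv2.COLOR_RGB2HSV)
m=((hsv[...,1]<30)&(hsv[...,2]>200)).astype(np.uint8)
n,l,st,ce=cv2.connectedComponentsWithStats(m)
for i in range(1,n):
    if st[i,4]>80: print("wrist",ce[i].round(1),st[i],at_z(C["wrist"],"wrist",*ce[i],.044).round(4))
print("wipes",at_z(C["scene"],"scene",360,266,0))
s=r.get_state();print(s["tool_pos"],np.round(s["q"],2))
E
```

```text
clock: 17.2
tool_pos: [0.4457, 0.3676, 0.1935]
eef_rot: [-0.533, -0.463, 0.466, 0.533]
contact_force: [0.1, -0.0, 0.9]
opening: 0.999
wipes [0.69605408 0.26833152 0.        ]
[0.44854114 0.36603989 0.19635664] [-0.43  0.74 -0.58  1.75  0.53  0.81  0.16]
```

View pics/wrist6.png

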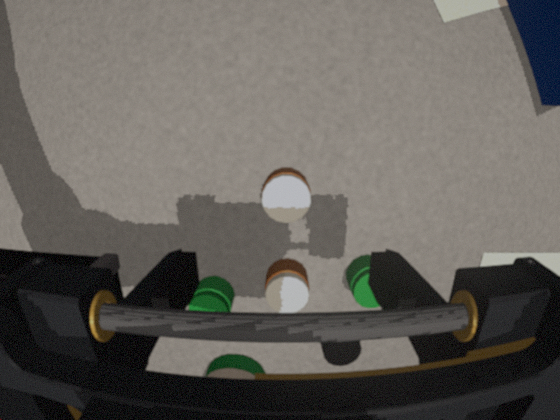

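```bash
python3 - <<'E'
from h import *
c=snap("wrist")
print(at_z(c,"wrist",287,198,.044),at_z(c,"wrist",288,292,.044))
s=r.get_state();p=np.array(s["tool_pos"]);print(p)
E
```

```text
[0.45001902 0.36934541 0.044     ] [0.54896137 0.35666854 0.044     ]
[0.44880261 0.36605311 0.19671958]
```

```bash
python3 -m inch '3 45 -1 0;3 90 -1 0;3 130 -1 0;3 155 -1 0;3 173 -1 0;3 173 -1 0;3 173 -1 0' 1; python3 -m inch '0 0 0 0;0 0 0 0;0 0 0 0;0 0 0 0;0 0 0 0;0 0 0 0' -1 20;python3 -m inch '0 -30 0 0;0 -70 0 0;0 -110 0 0;0 -150 0 0;0 -150 0 0'
```

```text
clock: 18.1
tool_pos: [0.4501, 0.3697, 0.0238]
eef_rot: [0.534, 0.464, -0.463, -0.534]
contact_force: [-0.6, 0.1, 0.5]
opening: 1.001
clock: 18.7
tool_pos: [0.4491, 0.3698, 0.0229]
eef_rot: [0.534, 0.464, -0.464, -0.534]
contact_force: [-0.2, 0.4, 2.4]
opening: 0.543
clock: 19.2
tool_pos: [0.4508, 0.3727, 0.1777]
eef_rot: [-0.533, -0.467, 0.46, 0.534]
contact_force: [0.7, 1.7, -0.9]
opening: 0.536
```

```bash
python3 -m inch '-45 0 -17 0;-90 0 -34 0;-135 0 -51 0;-180 0 -68 0;-225 0 -85 0;-270 0 -102 0;-315 0 -118 0;-330 0 -124 0;-330 0 -124 0;-330 0 -124 0'; python3 - <<'E'
from h import *
c=snap("wrist");cv2.imwrite("pics/w7.png",c["frame"][:,:,::-1])
print(r.get_state()["tool_pos"])
E
```

```text
clock: 20.2
tool_pos: [0.5254, 0.0268, 0.1722]
eef_rot: [-0.533, -0.464, 0.464, 0.534]
contact_force: [0.8, 0.5, -0.9]
opening: 0.539
[0.52539474 0.02782864 0.17242222]
```

View pics/w7.png

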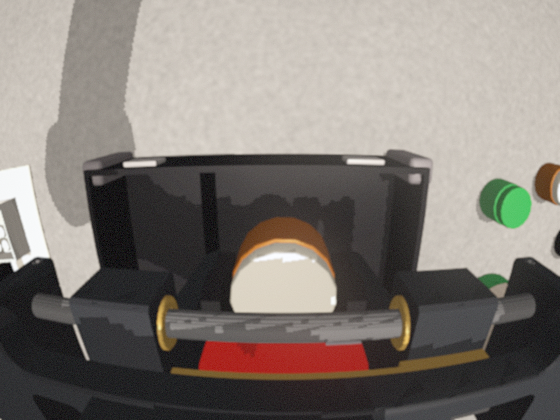

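```bash
python3 -m inch '0 40 0 0;0 80 0 0;0 110 0 0;0 125 0 0;0 134 0 0;0 139 0 0;0 142 0 0;0 142 0 0' ; python3 -m inch '0 0 0 0;0 0 0 0;0 0 0 0;0 0 0 0;0 -40 0 0;0 -90 0 0;0 -140 0 0;0 -180 0 0;0 -180 0 0' 0.5
```

```text
clock: 21.05
tool_pos: [0.5262, 0.0264, 0.0311]
eef_rot: [0.534, 0.464, -0.464, -0.533]
contact_force: [0.5, -0.1, -1.2]
opening: 0.541
clock: 21.95
tool_pos: [0.5288, 0.0269, 0.2159]
eef_rot: [0.536, 0.467, -0.461, -0.532]
contact_force: [0.8, -0.1, 0.4]
opening: 0.748
```

```bash
python3 -m inch '40 0 3 8;80 0 6 16;120 0 9 25;160 0 12 33;200 0 15 41;240 0 18 50;280 0 20 58;320 0 22 66;330 0 23 74;330 0 23 82'; python3 - <<'E'
from h import *
import time
c=snap("wrist");cv2.imwrite("pics/w8.png",c["frame"][:,:,::-1])
s=r.get_state();print(s["tool_pos"],np.round(s["eef_rot"],3),np.round(s["q"],2))
print(proj(c,"wrist",[[.549,.3567,.044]]))
E
```

```text
clock: 22.95
tool_pos: [0.5474, 0.3591, 0.2094]
eef_rot: [-0.707, 0.001, 0.0, 0.707]
contact_force: [-0.7, -0.4, -0.6]
opening: 0.749
[0.54790214 0.35736885 0.20949071] [ 0.707 -0.003  0.002 -0.707] [-0.54  0.77 -0.21  1.51  0.19  0.88 -0.82]
[[285.07990536 196.4192065 ]]
```

View pics/w8.png

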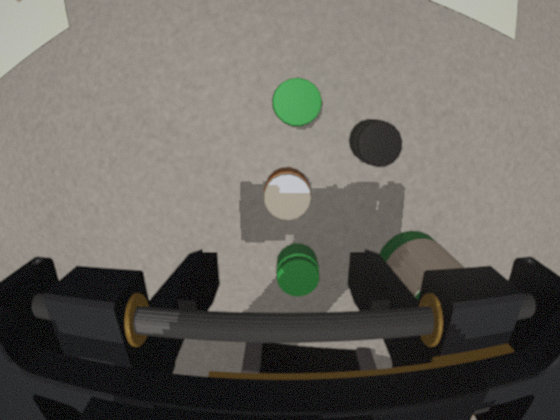

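```bash
python3 -m inch '2 45 0 0;2 90 0 0;2 130 0 0;2 160 0 0;2 178 0 0;2 186 0 0;2 186 0 0' 0.5; python3 -m inch '0 0 0 0;0 0 0 0;0 0 0 0;0 0 0 0;0 0 0 0' -1 20;python3 -m inch '0 -30 0 0;0 -70 0 0;0 -110 0 0;0 -150 0 0;0 -150 0 0;0 -150 0 0'
```

```text
clock: 23.7
tool_pos: [0.5509, 0.3555, 0.0242]
eef_rot: [0.707, -0.0, -0.0, -0.707]
contact_force: [0.2, 0.1, 0.2]
opening: 0.75
clock: 24.2
tool_pos: [0.5519, 0.3565, 0.0263]
eef_rot: [-0.707, -0.001, -0.001, 0.708]
contact_force: [-0.5, -0.8, 5.8]
opening: 0.539
clock: 24.8
tool_pos: [0.5513, 0.3559, 0.1757]
eef_rot: [-0.707, -0.001, -0.001, 0.707]
contact_force: [-0.5, -0.4, -1.5]
opening: 0.536
```

```bash
python3 -m inch '6 0 -33 -8;12 0 -66 -16;18 0 -100 -25;24 0 -132 -33;30 0 -165 -41;36 0 -198 -50;42 0 -230 -58;48 0 -260 -66;52 0 -290 -74;52 0 -290 -82';python3 -m inch '0 0 0 0;0 0 0 0'; python3 - <<'E'
from h import *
c=snap("wrist");cv2.imwrite("pics/w9.png",c["frame"][:,:,::-1])
c=snap("side");cv2.imwrite("pics/s9.png",c["frame"][:,:,::-1])
print(r.get_state()["tool_pos"])
E
```

```text
clock: 25.8
tool_pos: [0.6024, 0.0584, 0.1719]
eef_rot: [0.535, 0.461, -0.466, -0.534]
contact_force: [1.1, -0.7, -1.6]
opening: 0.539
clock: 26.0
tool_pos: [0.602, 0.0666, 0.1735]
eef_rot: [-0.533, -0.463, 0.464, 0.535]
contact_force: [1.3, 0.8, 0.0]
opening: 0.538
[0.60244196 0.06716565 0.17424578]
```

View pics/w9.png

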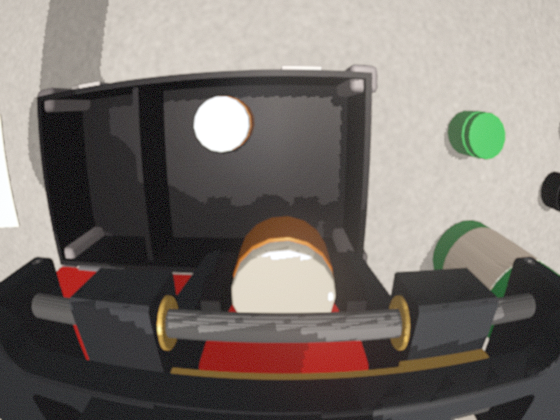

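View pics/s9.png

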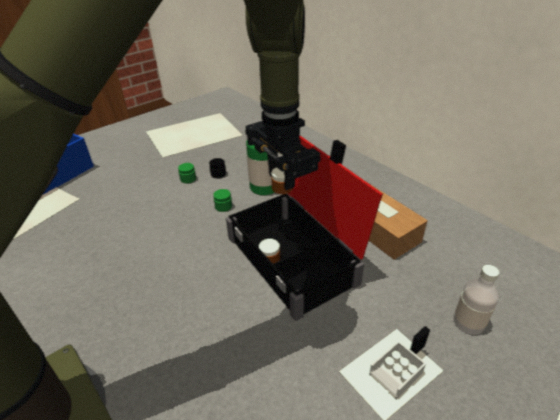

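```bash
python3 -m inch '0 40 0 0;0 80 0 0;0 110 0 0;0 125 0 0;0 134 0 0;0 139 0 0;0 142 0 0;0 142 0 0' ; python3 -m inch '0 0 0 0;0 0 0 0;0 0 0 0;0 0 0 0;0 -40 0 0;0 -90 0 0;0 -140 0 0;0 -180 0 0;0 -190 0 0;0 -190 0 0' 0.5; python3 - <<'E'
from h import *
c=snap("wrist");cv2.imwrite("pics/w10.png",c["frame"][:,:,::-1])
print(r.get_state()["tool_pos"])
E
```

```text
clock: 26.9
tool_pos: [0.6036, 0.0661, 0.0335]
eef_rot: [0.534, 0.464, -0.463, -0.533]
contact_force: [0.0, -0.2, -1.2]
opening: 0.533
clock: 27.9
tool_pos: [0.6039, 0.066, 0.2244]
eef_rot: [0.534, 0.465, -0.463, -0.533]
contact_force: [0.3, -0.2, -0.4]
opening: 0.751
[0.60279374 0.06543025 0.22242664]
```

View pics/w10.png

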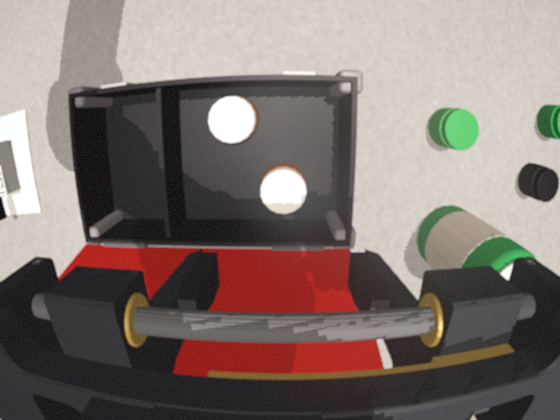

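```bash
python3 -m inch '-45 -5 5 0;-90 -5 10 0;-135 -5 10 0;-180 -5 10 0;-225 -5 10 0;-270 -5 10 0;-315 0 10 0;-360 0 0 0;-400 10 -15 0;-408 20 -26 0' 1;python3 -m inch '0 0 0 0;0 0 0 0' ; python3 - <<'E'
from h import *
c=snap("wrist");cv2.imwrite("pics/w11.png",c["frame"][:,:,::-1])
f=c["frame"]; cv2.imwrite("pics/w11c.png",cv2.resize(f[90:300,190:400],(800,800)[:2],interpolation=2)[:600,:,::-1])
print(r.get_state()["tool_pos"])
for nm in("scoop_grip","scoop_mid","scoop_lip","pad_top"):
    L=r.tip_of("wrist",nm); print(nm,[(np.round(x["centre"]).tolist(),round(x["p"],2)) for x in L])
E
```

```text
clock: 28.95
tool_pos: [0.5688, -0.3493, 0.1987]
eef_rot: [-0.535, -0.459, 0.464, 0.536]
contact_force: [-0.3, -0.6, -0.5]
opening: 1.0
clock: 29.15
tool_pos: [0.5711, -0.3401, 0.2006]
eef_rot: [-0.532, -0.464, 0.465, 0.535]
contact_force: [-0.1, 0.5, -0.1]
opening: 1.003
[ 0.57154861 -0.33963238  0.20161153]
scoop_grip [([197.0, 280.0], 0.66)]
scoop_mid [([144.0, 271.0], 0.87), ([97.0, 269.0], 0.75)]
scoop_lip []
pad_top []
```

View pics/w11.png

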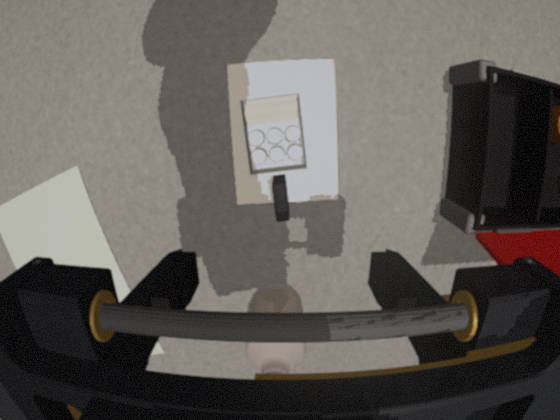

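```bash
python3 - <<'E'
from h import *
c=snap("wrist");f=c["frame"]
cv2.imwrite("pics/w12.png",cv2.resize(f[45:235,215:350],(568,800),interpolation=2)[:,:,::-1][0:800])
E
python3 -c "
import cv2;i=cv2.imread('pics/w12.png');cv2.imwrite('pics/w12.png',cv2.resize(i,(426,600)))"
```

```text
(no output)
```

View pics/w12.png

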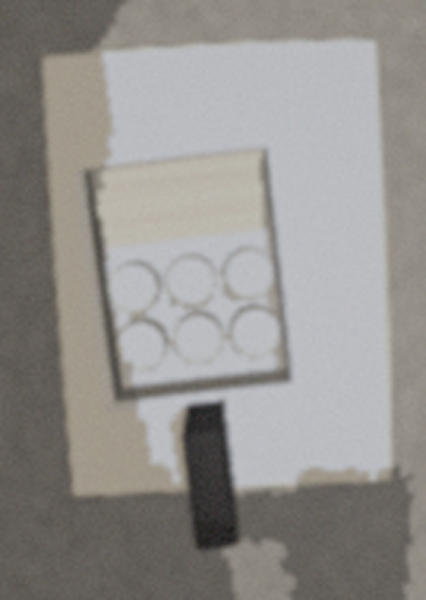

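```bash
python3 - <<'E'
from h import *
c=snap("wrist")
g=lambda x,y,z:at_z(c,"wrist",215+x/3.156,45+y/3.156,z).round(4)
P={k:g(*v) for k,v in dict(bl=(118,397,.036),br=(290,379,.036),fl=(87,170,.036),fr=(267,150,.036),h1=(189,432,.076),h2=(225,432,.076),h3=(199,548,.076),h4=(238,543,.076),p1=(42,58,.004),p2=(377,40,.004),p3=(393,480,.004),p4=(73,493,.004)).items()}
for k in P: print(k,P[k])
print("pad",np.mean([P[f"p{i}"] for i in(1,2,3,4)],0),"handle",np.mean([P[f"h{i}"] for i in(1,2,3,4)],0))
print("width",np.linalg.norm(P["bl"]-P["br"]),"handle len",np.linalg.norm(P["h1"]-P["h3"]),np.linalg.norm(P["h1"]-P["h2"]))
b=(P["bl"]+P["br"])/2;f=(P["fl"]+P["fr"])/2;d=b-f;print("back mid",b,"front",f,"yaw1",np.degrees(np.arctan2(d[1],d[0])),np.linalg.norm(d))
w=P["br"]-P["bl"];print("yaw2 (y axis) ",np.degrees(np.arctan2(-w[0],w[1])))
d=P["h3"]+P["h4"]-P["h1"]-P["h2"];print("yaw3",np.degrees(np.arctan2(d[1],d[0])))
d=P["p3"]+P["p4"]-P["p1"]-P["p2"];print("padyaw",np.degrees(np.arctan2(d[1],d[0])))
s=r.get_state();print(s["tool_pos"])
E
```

```text
bl [ 0.5463 -0.3669  0.036 ]
br [ 0.5481 -0.3149  0.036 ]
fl [ 0.4776 -0.3656  0.036 ]
fr [ 0.4794 -0.3128  0.036 ]
h1 [ 0.5519 -0.345   0.076 ]
h2 [ 0.5532 -0.3357  0.076 ]
h3 [ 0.584 -0.347  0.076]
h4 [ 0.584  -0.3363  0.076 ]
p1 [ 0.4358 -0.3785  0.004 ]
p2 [ 0.4449 -0.2704  0.004 ]
p3 [ 0.5924 -0.2824  0.004 ]
p4 [ 0.5819 -0.3914  0.004 ]
pad [ 0.51375  -0.330675  0.004   ] handle [ 0.568275 -0.341     0.076   ]
width 0.05203114451941259 handle len 0.03216224494652078 0.009390420650854771
back mid [ 0.5472 -0.3409  0.036 ] front [ 0.4785 -0.3392  0.036 ] yaw1 -1.4175102130431454 0.06872103026003028
yaw2 (y axis)  -1.9825238610844071
yaw3 -2.366999519932198
padyaw -4.847612785158158
[ 0.5720997  -0.34122902  0.2032527 ]
```

```bash
python3 -m inch '0 30 -2 -6;0 70 -2 -6;0 100 -2 -6;0 100 -2 -6;0 100 -2 -6' 0; python3 - <<'E'
from h import *
c=snap("wrist");f=c["frame"];cv2.imwrite("pics/w13.png",f[:,:,::-1])
print(r.get_state()["tool_pos"],proj(c,"wrist",[[.568,-.341,.076],[.552,-.3405,.076],[.584,-.3415,.076]]))
E
```

```text
clock: 30.0
tool_pos: [0.5744, -0.3418, 0.1034]
eef_rot: [0.509, 0.491, -0.491, -0.509]
contact_force: [0.7, -0.5, 0.2]
opening: 0.572
[ 0.57523947 -0.34209495  0.10455819] [[284.19731244 243.05869405]
 [284.10989302 215.16795647]
 [284.27500348 269.09317018]]
```

View pics/w13.png

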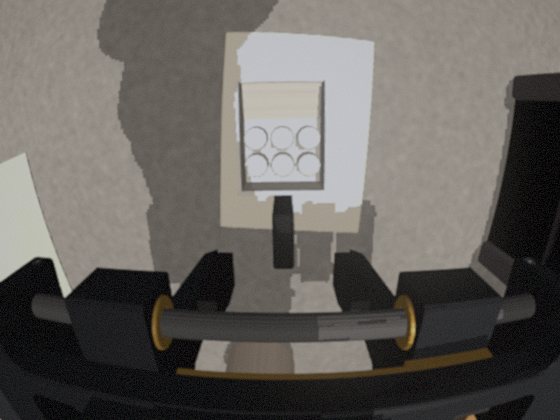

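```bash
python3 -m inch '0 30 0 0;0 55 0 0;0 68 0 0;0 74 0 0;0 74 0 0' 0; python3 -m inch '0 0 0 0;0 0 0 0;0 0 0 0;0 0 0 0;0 0 0 0;0 0 0 0' -1 50; python3 -m inch '0 -8 0 0;0 -16 0 0;0 -24 0 0;0 -32 0 0;0 -40 0 0;0 -50 0 0;0 -50 0 0;0 -50 0 0'; python3 - <<'E'
from h import *
c=snap("wrist");f=c["frame"];cv2.imwrite("pics/w14.png",f[:,:,::-1])
c=snap("side");f=c["frame"];cv2.imwrite("pics/s14.png",f[:,:,::-1])
print(r.get_state()["tool_pos"])
E
```

```text
clock: 30.55
tool_pos: [0.5746, -0.3421, 0.0294]
eef_rot: [0.509, 0.491, -0.491, -0.508]
contact_force: [-0.4, -0.6, 0.2]
opening: 0.498
clock: 31.15
tool_pos: [0.5742, -0.3422, 0.0291]
eef_rot: [0.509, 0.491, -0.491, -0.509]
contact_force: [-0.9, -0.3, 3.0]
opening: 0.132
clock: 31.95
tool_pos: [0.5741, -0.3422, 0.0791]
eef_rot: [0.509, 0.491, -0.491, -0.508]
contact_force: [-0.5, -0.3, -2.3]
opening: 0.131
[ 0.57361422 -0.34204833  0.07833342]
```

View pics/w14.png

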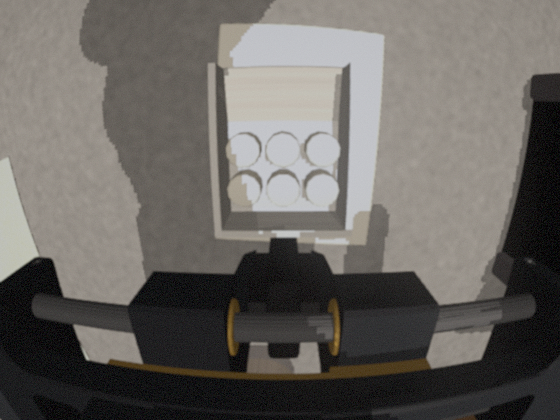

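View pics/s14.png

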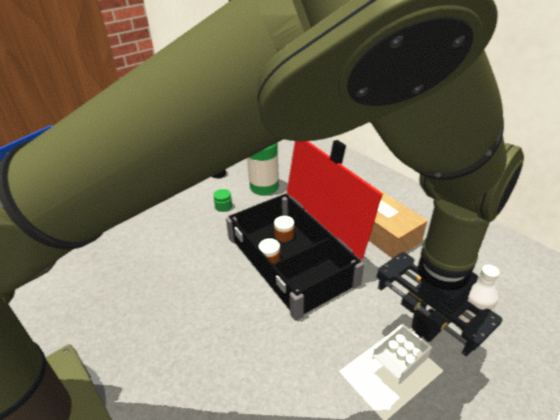

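```bash
python3 -m inch '0 -8 0 0;0 -20 2 1;0 -32 4 2;0 -44 6 3;0 -54 8 4;3 -60 8 5;8 -60 8 6;16 -60 8 6;28 -60 8 6;44 -60 8 6'; python3 -m inch '18 0 0 0;38 0 0 0;60 0 0 0;84 0 0 0;108 0 0 0;132 0 0 0;156 0 0 0;176 0 0 0;190 0 0 0;198 0 0 0';python3 -m inch '3 0 0 0;3 0 0 0;3 0 0 0'; python3 - <<'E'
from h import *
c=snap("wrist");f=c["frame"];cv2.imwrite("pics/w15.png",f[:,:,::-1])
c=snap("side");f=c["frame"];cv2.imwrite("pics/s15.png",f[:,:,::-1])
s=r.get_state();print(s["tool_pos"],np.round(s["eef_rot"],3),np.round(s["q"],2))
p=np.array(s["tool_pos"])-[.550,-.0928,0];cx=np.array([.99,-.141]);cy=np.array([.141,.99]);print("in bay",p[:2]@cx,p[:2]@cy)
E
```

```text
clock: 33.05
tool_pos: [0.5671, -0.2968, 0.138]
eef_rot: [-0.533, -0.464, 0.464, 0.534]
contact_force: [-0.3, -0.2, -2.4]
opening: 0.133
clock: 34.05
tool_pos: [0.595, -0.0994, 0.1386]
eef_rot: [-0.533, -0.465, 0.464, 0.533]
contact_force: [-0.2, -0.7, -1.8]
opening: 0.131
clock: 34.35
tool_pos: [0.5952, -0.1002, 0.1385]
eef_rot: [0.534, 0.463, -0.464, -0.534]
contact_force: [0.1, -0.0, -1.5]
opening: 0.131
[ 0.59529355 -0.10007473  0.13859169] [ 0.534  0.463 -0.464 -0.534] [ 0.43  0.87 -0.63  1.71  0.68  0.79  0.91]
in bay 0.04586634997787243 -0.0008155919273852018
```

View pics/w15.png

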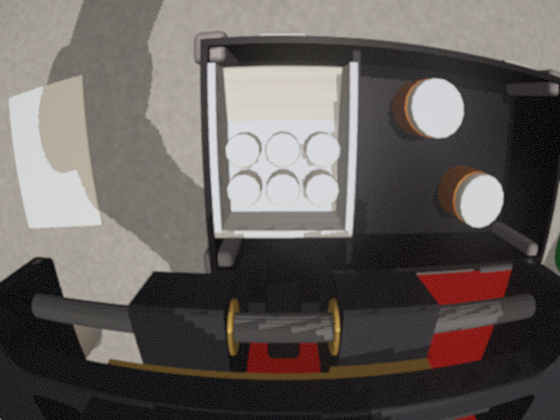

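View pics/s15.png

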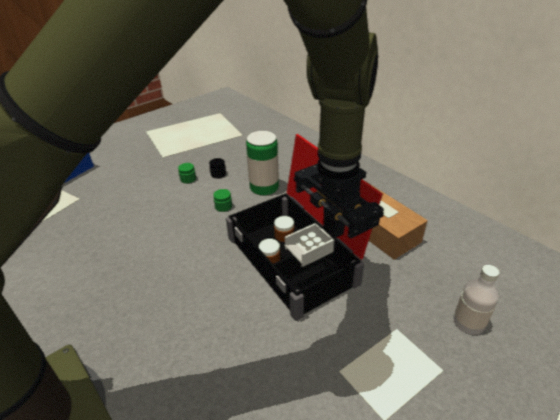

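```bash
python3 -m inch '0 0 6 0;0 0 12 0;0 0 18 0;0 0 18 0'; python3 -m inch '0 0 0 0;0 0 0 0;0 0 0 0;0 0 0 0;0 0 0 0' -1 3;  python3 - <<'E'
from h import *
c=snap("wrist");f=c["frame"];cv2.imwrite("pics/w16.png",f[:,:,::-1])
c=snap("side");f=c["frame"];cv2.imwrite("pics/s16.png",cv2.resize(f[150:350,200:450],(750,600))[:,:,::-1])
E
```

```text
clock: 34.85
tool_pos: [0.5763, -0.0963, 0.1388]
eef_rot: [-0.533, -0.464, 0.464, 0.534]
contact_force: [-0.5, 0.8, -1.2]
opening: 0.133
clock: 35.35
tool_pos: [0.5778, -0.0962, 0.1387]
eef_rot: [0.534, 0.464, -0.464, -0.534]
contact_force: [-0.4, -0.5, -0.6]
opening: 0.136
```

View pics/w16.png

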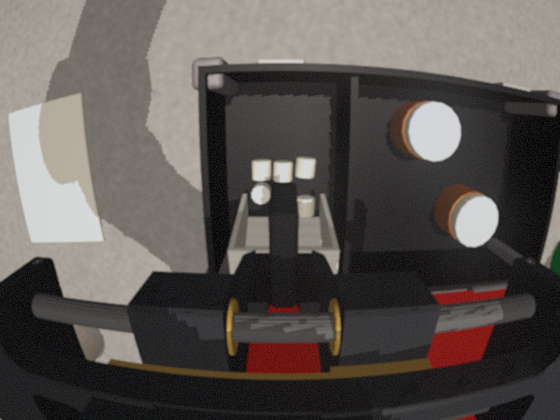

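View pics/s16.png

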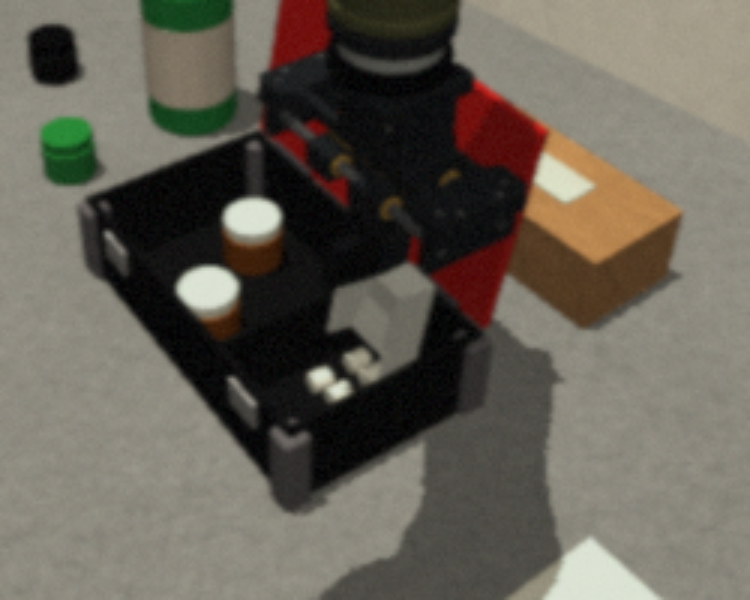

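```bash
python3 -m inch '0 0 0 0;0 0 0 0;0 -10 5 0;0 -25 15 0;0 -40 25 0;0 -60 25 0;0 -60 25 0' -1 50;  python3 - <<'E'
from h import *
c=snap("wrist");f=c["frame"];cv2.imwrite("pics/w17.png",f[:,:,::-1])
c=snap("side");f=c["frame"];cv2.imwrite("pics/s17.png",cv2.resize(f[150:350,200:450],(750,600))[:,:,::-1])
E
```

```text
clock: 36.15
tool_pos: [0.5542, -0.0924, 0.2016]
eef_rot: [0.535, 0.465, -0.463, -0.532]
contact_force: [1.1, 0.4, -0.5]
opening: 0.133
```

View pics/w17.png

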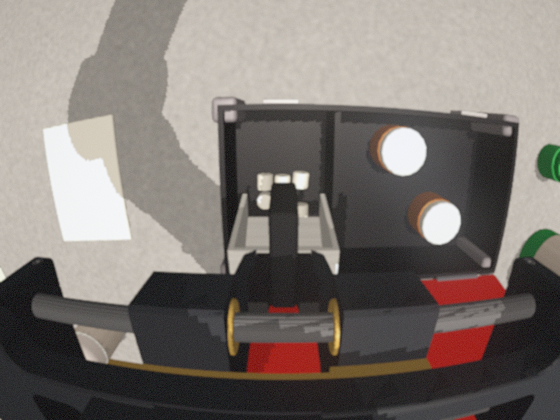

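View pics/s17.png

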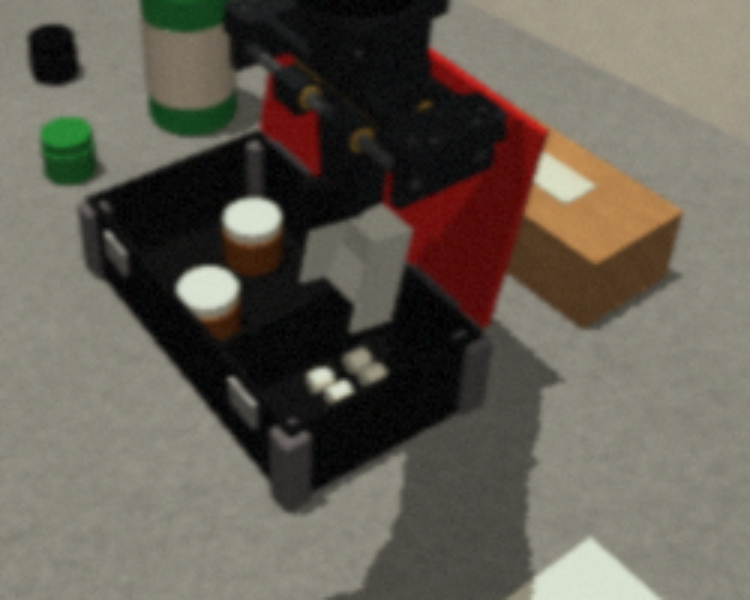

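```bash
python3 -m inch '0 -30 0 0;0 -60 0 0;0 -90 0 0;0 -110 0 0;0 -110 0 0;0 -110 0 0;0 -110 0 0';  python3 - <<'E'
from h import *
W=snap("wrist");f=W["frame"];a=cv2.resize(f[130:270,200:380],(400,311),interpolation=2)
c=snap("side");b=cv2.resize(c["frame"][190:310,260:380],(400,400),interpolation=2)
S=snap("scene");d=cv2.resize(S["frame"][150:260,180:330],(400,293),interpolation=2)
im=np.zeros((600,800,3),np.uint8);im[:311,:400]=a;im[:400,400:]=b;im[311:,:400]=d[:289]
cv2.imwrite("pics/m18.png",im[:,:,::-1])
E
```

```text
clock: 36.95
tool_pos: [0.5519, -0.0931, 0.3068]
eef_rot: [-0.533, -0.463, 0.465, 0.534]
contact_force: [0.6, 0.4, -0.8]
opening: 0.135
```

View pics/m18.png

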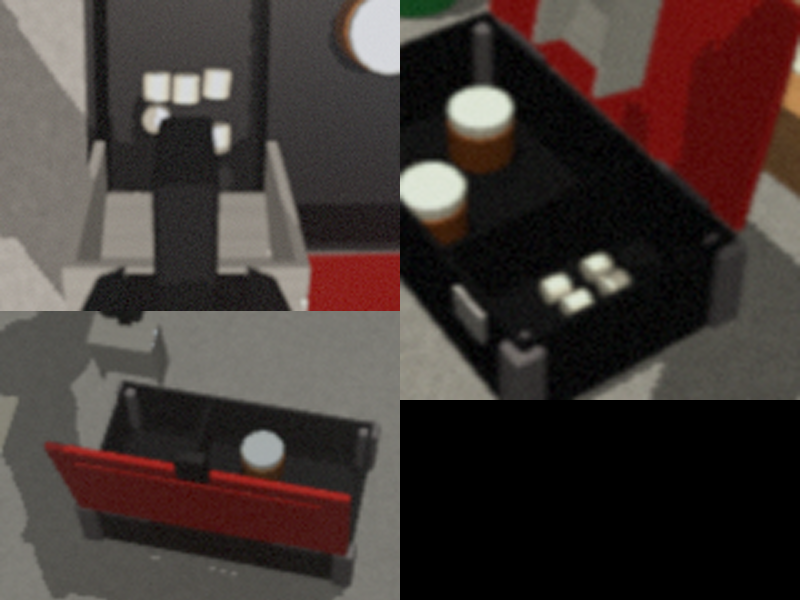

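```bash
python3 -m inch '0 0 -15 0;0 0 -30 0;0 0 -40 0;0 0 -40 0;0 0 -40 0';  python3 - <<'E'
from h import *
W=snap("wrist");f=W["frame"];a=cv2.resize(f[100:270,170:400],(800,591),interpolation=2)
cv2.imwrite("pics/m19.png",a[:,:,::-1])
E
```

```text
clock: 37.6
tool_pos: [0.5919, -0.0981, 0.308]
eef_rot: [-0.533, -0.464, 0.464, 0.534]
contact_force: [-0.6, -0.6, -0.8]
opening: 0.132
```

View pics/m19.png

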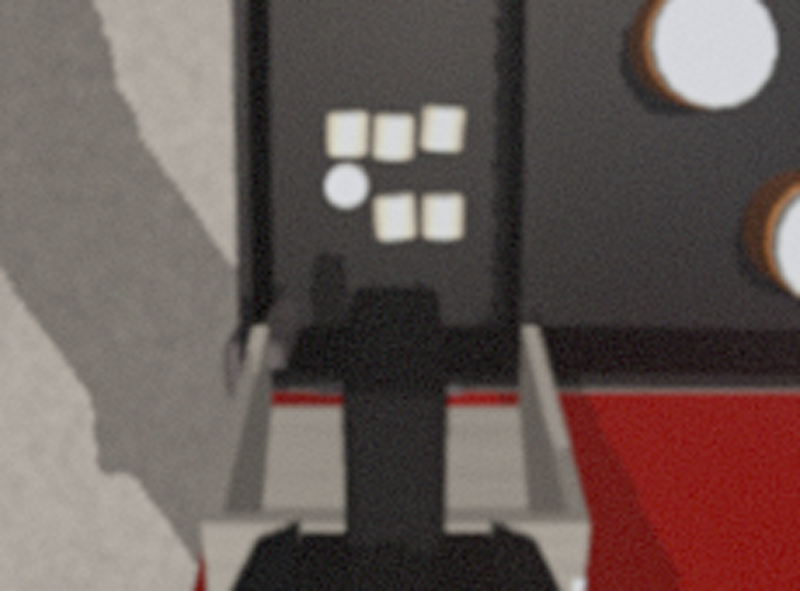

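```bash
python3 -m inch '-10 0 20 0;-45 0 24 0;-85 0 24 -1;-125 0 24 -2;-165 20 24 -3;-200 60 24 -3;-230 105 24 -3;-244 150 24 -3;-244 180 24 -3;-244 180 24 -3'; python3 - <<'E'
from h import *
W=snap("side");f=W["frame"];a=cv2.resize(f[230:420,300:540],(800,600),interpolation=2)
cv2.imwrite("pics/m20.png",a[:,:,::-1]);print(r.get_state()["tool_pos"],r.get_state()["eef_rot"])
E
```

```text
clock: 38.65
tool_pos: [0.5303, -0.3364, 0.1239]
eef_rot: [-0.518, -0.476, 0.479, 0.525]
contact_force: [-0.4, 0.1, -0.8]
opening: 0.131
[ 0.53307184 -0.33588737  0.12723766] [-0.51970397 -0.47730776  0.47823101  0.52285771]
```

View pics/m20.png

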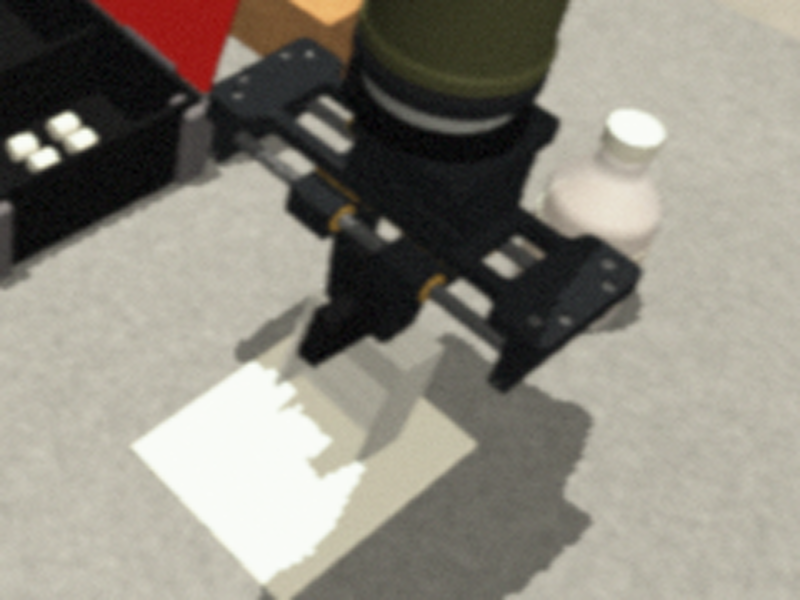

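```bash
python3 -m inch '0 10 0 0;0 20 0 0;0 28 -2 0;0 34 -6 0;0 38 -10 0;0 42 -14 0;0 46 -18 0;0 50 -22 0;0 55 -26 0;0 60 -28 0' -1 3; python3 - <<'E'
from h import *
W=snap("side");f=W["frame"];a=cv2.resize(f[230:420,300:540],(800,600),interpolation=2)
cv2.imwrite("pics/m21.png",a[:,:,::-1]);print(r.get_state()["tool_pos"],r.get_state()["eef_rot"])
W=snap("wrist");cv2.imwrite("pics/w21.png",W["frame"][:,:,::-1])
E
```

```text
clock: 39.7
tool_pos: [0.5854, -0.3406, 0.0839]
eef_rot: [0.535, 0.488, -0.467, -0.507]
contact_force: [18.9, -2.9, 51.1]
opening: 0.132
[ 0.58646221 -0.34063623  0.08364058] [ 0.53517115  0.48892803 -0.46659415 -0.50678509]
```

View pics/m21.png

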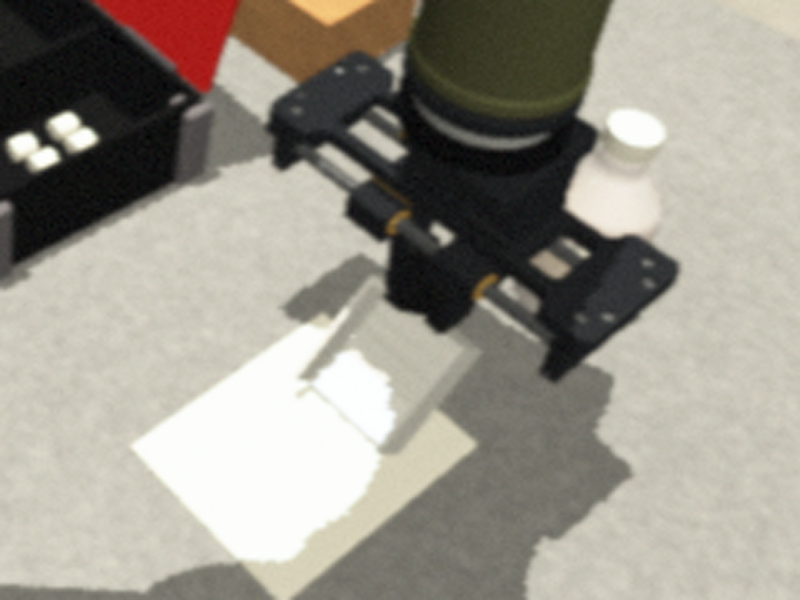

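View pics/w21.png

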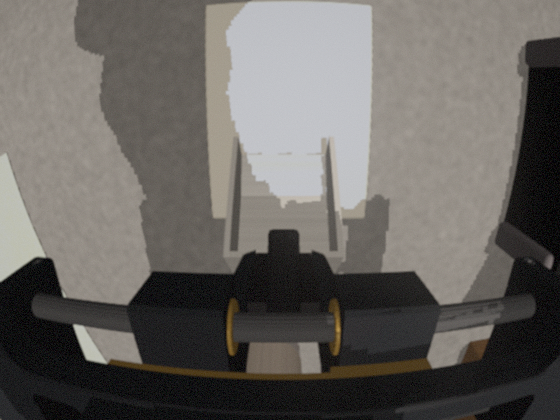

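```bash
python3 -m inch '0 -17 0 0;0 -25 0 0;0 -30 0 0;0 -30 0 0'; python3 - <<'E'
from h import *
W=snap("side");f=W["frame"];a=cv2.resize(f[230:420,300:540],(800,600),interpolation=2)
cv2.imwrite("pics/m22.png",a[:,:,::-1]);print(r.get_state()["tool_pos"],r.get_state()["eef_rot"])
W=snap("wrist");cv2.imwrite("pics/w22.png",W["frame"][:,:,::-1])
E
```

```text
clock: 40.2
tool_pos: [0.5615, -0.3391, 0.0978]
eef_rot: [-0.521, -0.477, 0.478, 0.522]
contact_force: [-0.6, -0.4, -1.3]
opening: 0.138
[ 0.56133892 -0.33900889  0.09730954] [-0.52049029 -0.4771634   0.4781921   0.52224254]
```

View pics/m22.png

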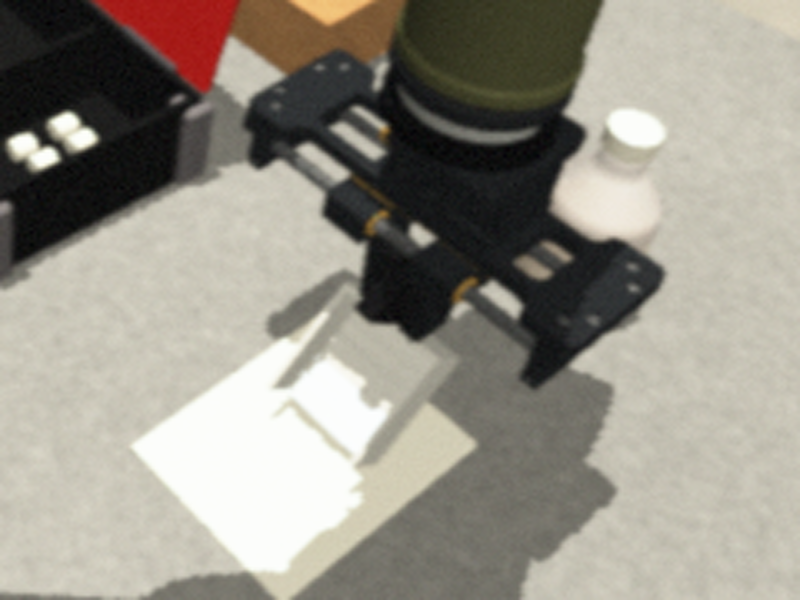

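View pics/w22.png

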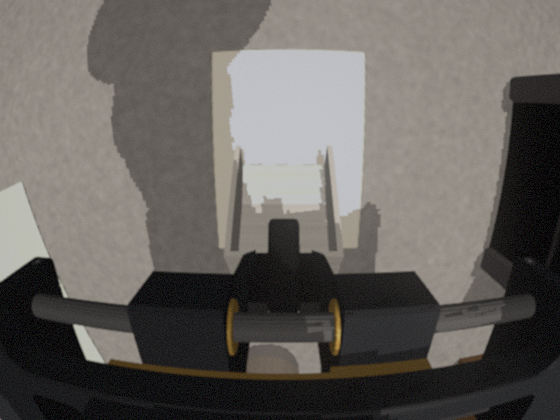

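```bash
cat > sc.py <<'E'
from h import *
def look(tag):
    C={n:snap(n) for n in("side","wrist","scene")}
    out={}
    for nm in("scoop_grip","scoop_mid","scoop_lip"):
        o=[]
        for n in C:
            L=r.tip_of(n,nm)
            if L and L[0]["p"]>.5:o.append((C[n],n,L[0]["centre"][1],L[0]["centre"][0]))
        if len(o)>1:
            X,e=tri(o); out[nm]=X; print(nm,X.round(3),[float(x) for x in e],[x[1] for x in o])
    a=cv2.resize(C["side"]["frame"][230:420,300:540],(500,396),interpolation=2)
    b=cv2.resize(C["wrist"]["frame"][40:300,180:380],(305,396),interpolation=2)
    cv2.imwrite(f"pics/{tag}.png",np.hstack([a,b[:,:300]])[:,:,::-1])
    s=r.get_state();print(np.round(s["tool_pos"],4),np.round(s["contact_force"],1))
    return C,out
E
python3 -c "
from sc import *
look('l23')"
```

```text
scoop_grip [ 0.552 -0.336  0.12 ] [2.5, 3.0, 1.2] ['side', 'wrist', 'scene']
scoop_mid [ 0.54  -0.338  0.074] [1.2, 1.2] ['side', 'wrist']
scoop_lip [ 0.518 -0.337  0.021] [1.0, 1.0] ['side', 'wrist']
[ 0.5627 -0.3391  0.0987] [-1.   0.6 -1. ]
```

```bash
python3 -m inch '0 0 15 0;0 0 30 0;0 0 44 0;0 6 44 0;0 10 44 0;0 12 44 0'; python3 -m inch '0 2 0 0;0 4 -2 0;0 6 -6 0;0 8 -10 0;0 10 -14 0;0 10 -14 0';python3 -c "
from sc import *
look('l24')"
```

```text
clock: 41.5
tool_pos: [0.5211, -0.3355, 0.0871]
eef_rot: [0.522, 0.479, -0.477, -0.52]
contact_force: [2.2, -1.2, 7.2]
opening: 0.134
clock: 42.1
tool_pos: [0.5376, -0.3368, 0.0784]
eef_rot: [0.524, 0.48, -0.476, -0.519]
contact_force: [3.0, -0.7, 4.9]
opening: 0.137
scoop_grip [ 0.534 -0.338  0.101] [2.1, 1.6, 3.6] ['side', 'wrist', 'scene']
scoop_mid [ 0.516 -0.334  0.039] [1.2, 2.1, 1.3] ['side', 'wrist', 'scene']
scoop_lip [ 0.481 -0.335  0.007] [2.6, 2.6, 3.3] ['side', 'wrist', 'scene']
[ 0.537  -0.3366  0.0784] [ 3.1 -0.6  5.8]
```

View pics/l24.png

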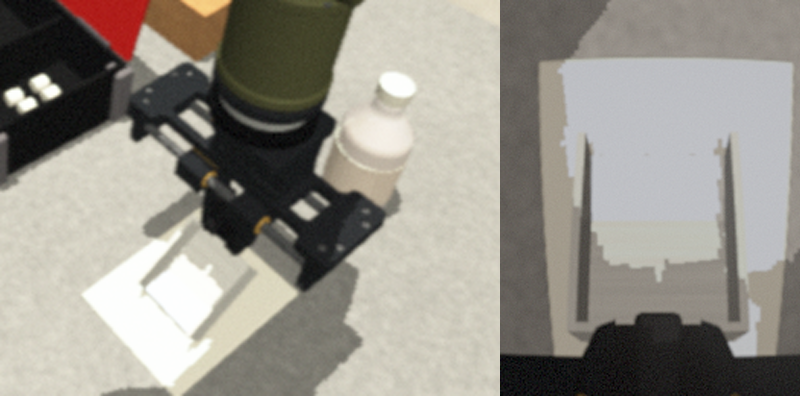

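```bash
python3 -m inch '0 3 -4 0;0 6 -8 0;0 9 -11 0;0 13 -14 0;0 17 -17 0;0 20 -19 0;0 20 -19 0';python3 -c "
from sc import *
look('l25')"
```

```text
clock: 43.4
tool_pos: [0.551, -0.3379, 0.0556]
eef_rot: [-0.521, -0.477, 0.478, 0.522]
contact_force: [0.1, -0.5, -0.2]
opening: 0.131
scoop_grip [ 0.559 -0.34   0.071] [1.3, 1.6, 1.9] ['side', 'wrist', 'scene']
scoop_mid [ 0.521 -0.332  0.026] [2.3, 2.3] ['side', 'scene']
scoop_lip [ 0.475 -0.331  0.006] [2.4, 1.8, 2.0] ['side', 'wrist', 'scene']
[ 0.5517 -0.3381  0.0568] [-0.4  0.4 -0.9]
```

View pics/l25.png

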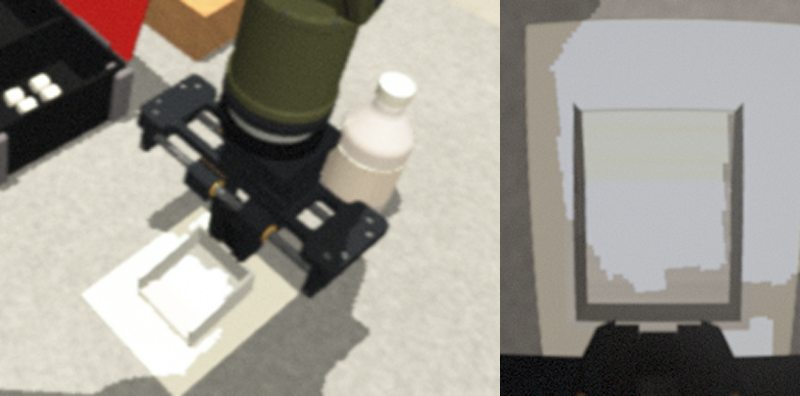

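```bash
python3 -m inch '0 4 -2 0;0 8 -4 0;0 11 -5 0;0 14 -6 0;0 17 -6 0;0 17 -6 0';python3 -c "
from sc import *
look('l26')"
```

```text
clock: 44.6
tool_pos: [0.5624, -0.339, 0.0438]
eef_rot: [0.524, 0.48, -0.476, -0.519]
contact_force: [0.0, 0.8, 19.3]
opening: 0.134
scoop_grip [ 0.58  -0.339  0.05 ] [3.6, 4.0, 0.9] ['side', 'wrist', 'scene']
scoop_mid [ 0.529 -0.331  0.016] [2.7, 5.0, 3.7] ['side', 'wrist', 'scene']
scoop_lip [ 0.479 -0.335  0.027] [2.3, 3.9, 5.0] ['side', 'wrist', 'scene']
[ 0.5623 -0.339   0.0438] [ 0.9  0.4 18.2]
```

View pics/l26.png

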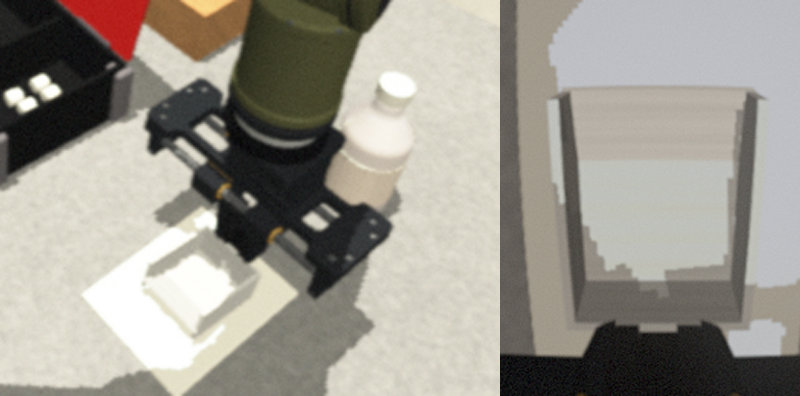

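```bash
python3 -m inch '0 -4 0 0;0 -7 0 0;0 -7 0 0';python3 -m inch '0 0 0 0;0 0 0 0;0 0 0 0;0 0 0 0;0 0 0 0' -0.5; python3 -c "
from sc import *
look('l27')"
```

```text
clock: 45.5
tool_pos: [0.5574, -0.3386, 0.0465]
eef_rot: [-0.521, -0.478, 0.478, 0.521]
contact_force: [-0.1, 0.6, 1.0]
opening: 0.133
clock: 46.0
tool_pos: [0.5576, -0.3386, 0.0466]
eef_rot: [-0.521, -0.478, 0.478, 0.521]
contact_force: [0.2, 0.9, 1.3]
opening: 0.247
scoop_grip [ 0.562 -0.34   0.069] [1.3, 1.3] ['side', 'wrist']
scoop_mid [ 0.525 -0.336  0.021] [5.0, 2.5, 4.3] ['side', 'wrist', 'scene']
scoop_lip [ 0.477 -0.333  0.021] [0.7, 0.7] ['side', 'wrist']
[ 0.5577 -0.3386  0.0467] [ 0.3 -0.2  0.2]
```

View pics/l27.png

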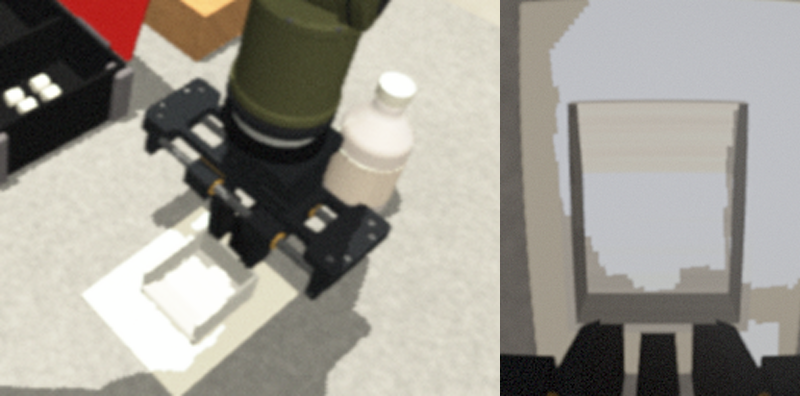

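```bash
python3 -m inch '0 0 0 0;0 0 0 0;0 0 0 0;0 -20 0 0;0 -50 0 0;0 -90 0 0;0 -130 0 0;0 -170 0 0;0 -170 0 0' 0; python3 -c "
from sc import *
C,o=look('l28')
cv2.imwrite('pics/w28.png',C['wrist']['frame'][:,:,::-1]);cv2.imwrite('pics/s28.png',C['side']['frame'][:,:,::-1])"
```

```text
clock: 47.5
tool_pos: [0.5615, -0.3389, 0.2246]
eef_rot: [0.525, 0.48, -0.476, -0.517]
contact_force: [0.7, 0.2, 0.3]
opening: 0.5
scoop_grip [ 0.576 -0.339  0.057] [4.9, 6.5, 4.0] ['side', 'wrist', 'scene']
scoop_mid [ 0.526 -0.334  0.017] [4.3, 5.0, 1.5] ['side', 'wrist', 'scene']
scoop_lip [ 0.478 -0.331  0.013] [2.2, 1.8, 1.2] ['side', 'wrist', 'scene']
[ 0.5576 -0.3385  0.2162] [-0.1  0.6  0.3]
```

View pics/w28.png

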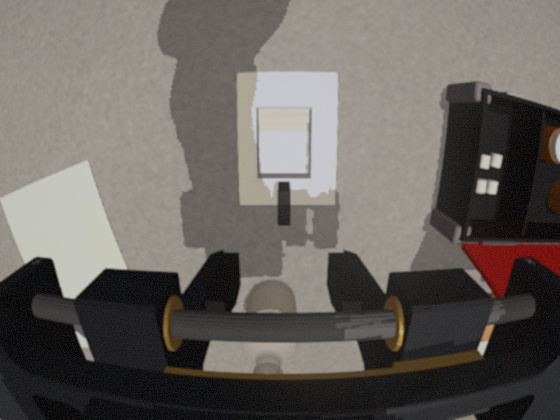

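View pics/s28.png

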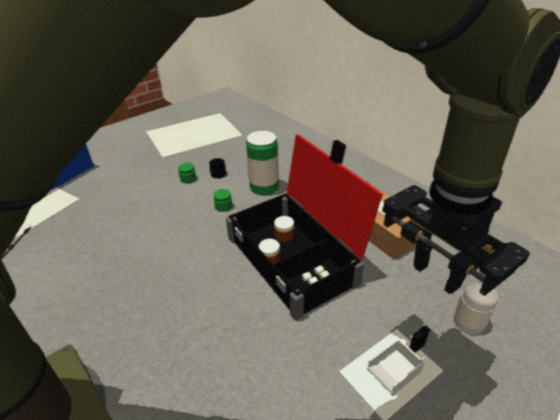

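```bash
python3 -m inch '0 -45 0 0;0 -90 0 0;40 -130 -18 3;80 -144 -36 3;125 -144 -55 3;170 -144 -75 3;215 -144 -95 3;260 -144 -115 3;300 -144 -135 3;326 -144 -145 3' -1 20;python3 -m inch '0 0 0 0;0 0 0 0;0 0 0 0';python3 -c "
from sc import *
C={n:snap(n) for n in('side','wrist')}
cv2.imwrite('pics/w29.png',C['wrist']['frame'][:,:,::-1]);cv2.imwrite('pics/s29.png',C['side']['frame'][:,:,::-1])
s=r.get_state();p=np.array(s['tool_pos']);d=p-[.642,-.0145,.075];print(p,s['eef_rot'],np.round(s['q'],2),'case',d[:2]@[.99,-.141],d[:2]@[.141,.99])"
```

```text
clock: 49.1
tool_pos: [0.7314, -0.0215, 0.3601]
eef_rot: [-0.532, -0.466, 0.465, 0.533]
contact_force: [0.3, -1.1, -0.2]
opening: 0.003
clock: 49.4
tool_pos: [0.7304, -0.0288, 0.3607]
eef_rot: [0.535, 0.463, -0.464, -0.534]
contact_force: [0.8, -0.5, -0.3]
opening: 0.005
[ 0.73034182 -0.0289677   0.36096838] [ 0.53473568  0.46289505 -0.46335715 -0.53393452] [ 0.24  0.83 -0.71  0.99  0.51  1.47  1.09] case 0.08949835076680537 -0.001866827879399053
```

View pics/w29.png

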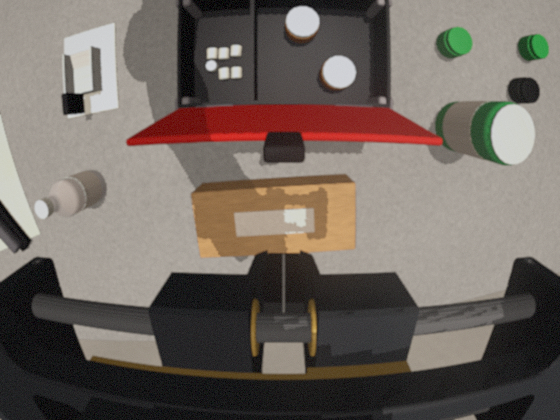

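View pics/s29.png

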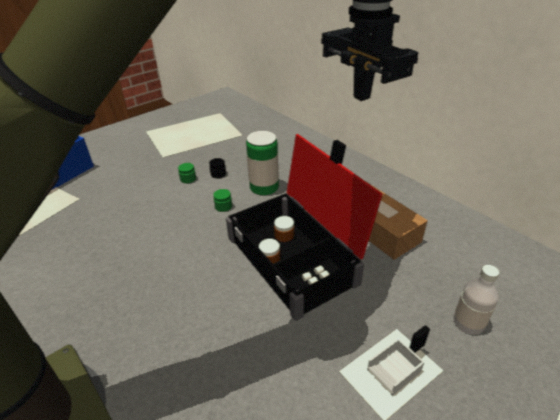

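```bash
python3 -m inch '0 40 0 0;0 80 0 0;0 120 0 0;0 136 0 0;0 136 0 0;0 136 15 0;0 136 30 0;0 138 40 0;0 140 48 0;0 142 56 0';python3 -m inch '0 2 8 0;0 4 16 0;0 5 24 0;0 7 32 0;0 8 40 0;0 10 48 0;0 12 56 0;0 14 64 0;0 16 72 0;0 18 80 0';python3 -c "
from sc import *
C={n:snap(n) for n in('side','wrist')}
cv2.imwrite('pics/w30.png',C['wrist']['frame'][:,:,::-1]);cv2.imwrite('pics/s30.png',C['side']['frame'][:,:,::-1])
s=r.get_state();p=np.array(s['tool_pos']);d=p-[.642,-.0145,.075];print(p,s['eef_rot'],np.round(s['q'],2),'case',d[:2]@[.99,-.141],d[:2]@[.141,.99])"
```

```text
clock: 50.5
tool_pos: [0.6787, -0.0188, 0.2234]
eef_rot: [0.536, 0.466, -0.46, -0.532]
contact_force: [3.9, -0.9, 3.0]
opening: 0.003
clock: 51.5
tool_pos: [0.5966, -0.0071, 0.2014]
eef_rot: [0.534, 0.465, -0.463, -0.533]
contact_force: [4.1, -0.2, -0.9]
opening: 0.003
[ 0.59475633 -0.00716253  0.2005676 ] [-0.53311243 -0.46386374  0.4644166   0.53379658] [ 0.31  0.78 -0.69  1.69  0.61  0.9   0.81] case -0.04780581782129022 0.0006027415835112258
```

View pics/s30.png

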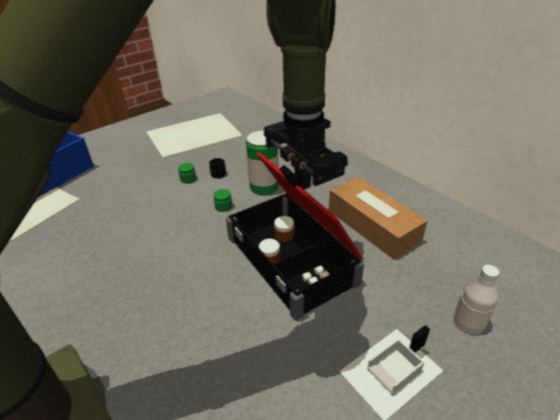

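View pics/w30.png

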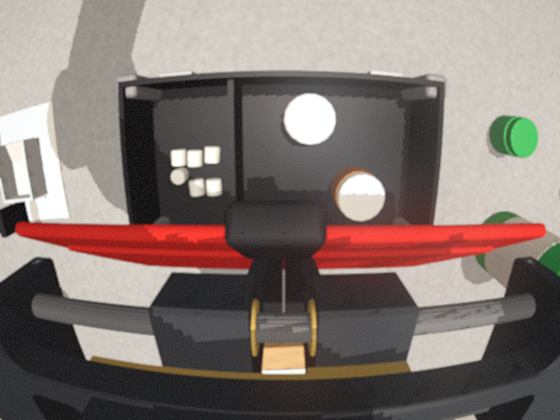

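```bash
python3 -m inch '0 4 8 0;0 8 16 0;0 12 24 0;0 16 32 0;0 20 40 0;0 25 48 0;0 31 55 0;0 38 62 0;0 46 68 0;0 54 73 0';python3 -m inch '0 7 3 0;0 14 6 0;0 21 8 0;0 28 9 0;0 34 10 0;0 40 10 0;0 44 10 0';python3 -c "
from sc import *
C={n:snap(n) for n in('side','wrist')}
cv2.imwrite('pics/w31.png',C['wrist']['frame'][:,:,::-1]);cv2.imwrite('pics/s31.png',C['side']['frame'][:,:,::-1])
s=r.get_state();p=np.array(s['tool_pos']);d=p-[.642,-.0145,.075];print(p,s['contact_force'],'case',d[:2]@[.99,-.141],d[:2]@[.141,.99])"
```

```text
clock: 52.6
tool_pos: [0.5226, 0.0026, 0.146]
eef_rot: [-0.533, -0.464, 0.464, 0.534]
contact_force: [1.2, -0.7, 0.6]
opening: 0.01
clock: 53.3
tool_pos: [0.5133, 0.0039, 0.1021]
eef_rot: [-0.534, -0.464, 0.464, 0.534]
contact_force: [-1.7, 0.6, 3.0]
opening: 0.004
[0.51361555 0.00386364 0.10210561] [-0.83978524  0.46816825  0.766769  ] case -0.1296898791214684 7.779507865045819e-05
```

View pics/s31.png

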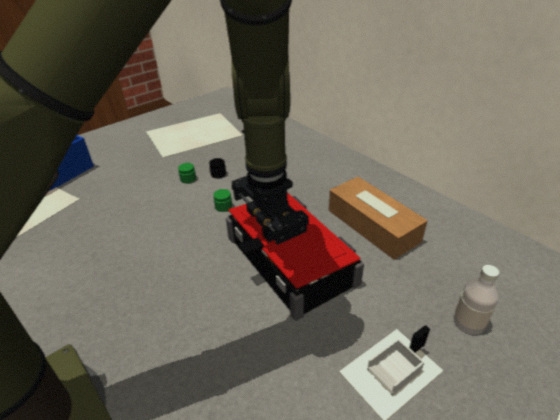

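Nearly shut. I'll press down in small steps until the force shows the rim.

```bash
python3 -m inch '0 3 0 0;0 6 0 0;0 6 0 0';python3 -m inch '0 3 0 0;0 5 0 0;0 5 0 0'
```

```text
clock: 53.7
tool_pos: [0.5138, 0.0039, 0.0965]
eef_rot: [0.534, 0.464, -0.464, -0.534]
contact_force: [0.1, -0.0, 0.2]
opening: 0.005
clock: 54.0
tool_pos: [0.5138, 0.004, 0.0915]
eef_rot: [0.534, 0.464, -0.464, -0.534]
contact_force: [0.6, 0.6, -0.0]
opening: 0.004
```

```bash
python3 -m inch '0 2 0 0;0 4 0 0;0 4 0 0';python3 -m inch '0 2 0 0;0 4 0 0;0 4 0 0'; python3 -c "
from sc import *
C={n:snap(n) for n in('side','wrist')}
cv2.imwrite('pics/w32.png',C['wrist']['frame'][:,:,::-1]);cv2.imwrite('pics/s32.png',cv2.resize(C['side']['frame'][160:330,210:380],(600,600))[:,:,::-1])"
```

```text
clock: 54.3
tool_pos: [0.5139, 0.004, 0.0912]
eef_rot: [0.535, 0.464, -0.464, -0.532]
contact_force: [-8.3, -1.7, 38.1]
opening: 0.008
clock: 54.6
tool_pos: [0.514, 0.004, 0.0909]
eef_rot: [0.536, 0.465, -0.464, -0.531]
contact_force: [-16.7, -4.0, 76.3]
opening: 0.009
```

View pics/s32.png

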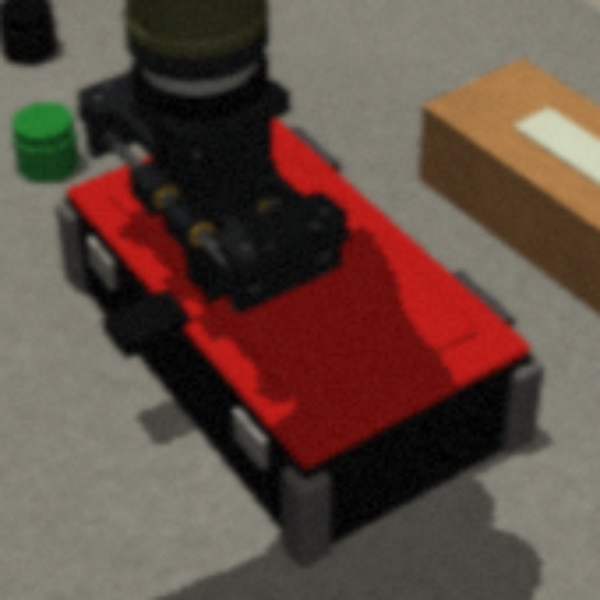

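The lid is shut hard against the rim. I'll retract straight up.

```bash
python3 -m inch '0 -10 0 0;0 -30 0 0;0 -70 0 0;0 -110 0 0;0 -150 0 0;0 -180 0 0;0 -180 0 0;0 -180 0 0'; python3 -c "
from sc import *
C,o=look('l33')
cv2.imwrite('pics/w33.png',C['wrist']['frame'][:,:,::-1]);cv2.imwrite('pics/s33.png',C['side']['frame'][:,:,::-1])
ob=[]
for n in C:
    L=r.tip_of(n,'lid_tab');print(n,[(np.round(x['centre']),round(x['p'],2)) for x in L])
    if L:ob.append((C[n],n,L[0]['centre'][1],L[0]['centre'][0]))
print(tri(ob))"
```

```text
clock: 55.5
tool_pos: [0.5138, 0.0036, 0.2638]
eef_rot: [0.534, 0.464, -0.464, -0.533]
contact_force: [0.1, -0.7, -0.5]
opening: 0.009
scoop_grip [ 0.571 -0.341  0.058] [4.0, 2.5, 5.2] ['side', 'wrist', 'scene']
scoop_mid [ 0.527 -0.333  0.022] [4.2, 5.8, 5.7] ['side', 'wrist', 'scene']
scoop_lip [ 0.475 -0.334  0.015] [5.0, 3.7, 3.3] ['side', 'wrist', 'scene']
[0.5136 0.004  0.2636] [ 0.6  0.4 -0.4]
side [(array([250., 248.]), 0.92)]
wrist [(array([139., 279.]), 0.89)]
scene [(array([174., 274.]), 0.81)]
(array([0.45983869, 0.00847696, 0.08956174]), [np.float64(0.9), np.float64(1.9), np.float64(1.3)])
```

View pics/s33.png

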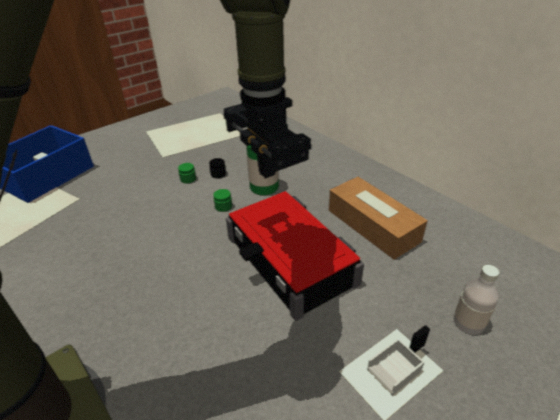

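View pics/w33.png

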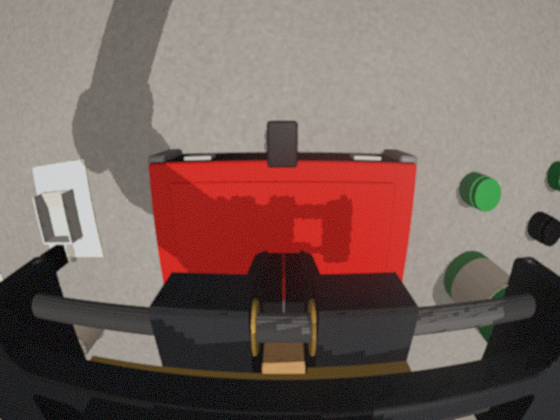

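View pics/l33.png

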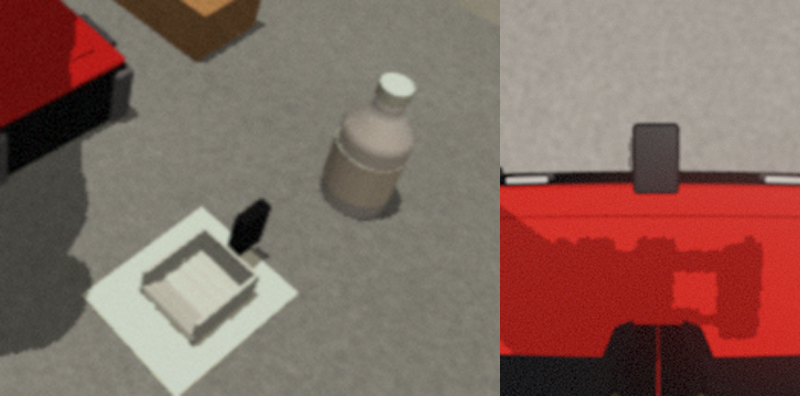

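```bash
python3 -m inch '0 0 0 0;0 0 0 0;0 0 0 0;0 0 0 0;0 0 0 0'; python3 -c "
from plant import r
print(r.finish_job())"
```

```text
clock: 56.75
tool_pos: [0.5137, 0.0039, 0.2637]
eef_rot: [0.534, 0.464, -0.464, -0.534]
contact_force: [-0.6, -0.2, 0.5]
opening: 0.001
the job is handed in; nothing more can be done
None
```

The job is done and handed in at about 57 s. `finish_job` gave no verdict, so the outcomes below are from my own checks.

- **Hinge test:** I raised the lid by its tab to about 52°, let go, and left it untouched for about 3 s; it held. I then pushed it to its stop and let go.
- **Jars:** there were two amber jars, and both stand upright in the wide bay. One was knocked aside during the run, so I measured it again before gripping it.
- **Canisters:** I let the scoop swing lip-down in a light grip over the narrow bay. A close-up counted all six canisters on the bay floor.
- **Scoop:** it is back on its pad, empty and flat, about 12 mm from the pad's middle.
- **Lid:** it is shut and the gripper is clear of it. I could not see inside after shutting it, but my last look, with the lid partway down, showed both jars upright and all six canisters in place.

Some checks were less clean:
- **Levelling the scoop:** my first try at setting it down jammed, with about 51 N at the wrist. I backed off and levelled it gradually.
- **Shutting the lid:** the last push reached about 76 N through the fingertips, under the 120 N limit.
- **Lid tab height:** it measured about 90 mm, against 82 mm for a fully shut lid. The cameras had been reading about 6 mm high on the hinge, and the lid pressed hard onto the rim, so I take it as shut.

The bystanders and the green and black look-alikes looked unmoved in the last pictures.

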